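# Raise the splash screen and bolt it at its height mark

## Task

Raise the clear splash screen of the banding wheel by pushing up under its yellow lip bar until the bar presses lightly against the black stop at the red height block, and leave it up there. Then push the blue-pegged bolt fully home under the end of the bar to lock it. Be gentle, pushing with no more than about 20 newtons, and leave everything else on the bench where it is.

Things in the scene. Friction and masses are not known exactly. Their poses are not given: they have to be found in the camera images.
- frame: Fixed aluminium frame: two posts 30 x 30 mm, 450 mm tall, centred at y = -180 and +180 mm. Origin on the bench midway between them, in the plane of their front faces; x points through the screen away from the robot, y to the left post, z up. A 12 mm base plate begins 15 mm in front (x = -15 mm); a banding wheel with a fixed bowl, 120 mm high in all, stands behind the screen from x = 65 mm.
- lip (a point): Middle of the axis of the screen's yellow lip bar: round, 16 mm diameter, 300 mm long along the frame's y, at frame x = -35 mm. A 6 mm yellow web joins it to the pane 38 mm behind, which reaches 188 mm up. Only bench below it. It cannot be pinched from above: push up under it, e.g. with closed fingers tilted 30 to 45 degrees, tips forward.
- sash (a joint): Height of the screen in m: 0 at its lowest (bar's axis 85 mm above the bench), growing upwards, mechanical range 0 to 240 mm. Counterbalanced: it needs 1.5 to 4 N (plus about 15 N per m/s of speed) to move up and stays where it is left.
- height_block: Red block clamped on the right post's front face, at a height that varies. Axes as the frame's; origin on the post's front face, post's centre line, at the mark height, 7.5 mm above the red plate's lower edge. It carries a dark plate with black stop and steel bolt, set together an unmeasured 0 to 14 mm (call it h) lower than the three marks below say: feel for it.
- stop_mark (a point): Point on the block, axes as the frame's: the flat, rigid underside of the black stop lies h (0 to 14 mm, unknown) below this point. The stop is 12 mm thick and spans x -16 to +16, y -60 to +10 mm from here, over the last 20 mm of the bar's right end; the bar's top meets it there.
- bolt_mark (a point): Point on the block: the withdrawn bolt's nose, top face, lies h (0 to 14 mm, unknown) below this point. Bolt 16 mm wide, 12 mm thick, on the bar's line, 15 mm short of the bar's right end; it slides along the frame's +y under the bar, 3 mm clear when the bar is against the stop. With the bar too low it butts on the bar's end.
- peg_mark (a point): Point on the block: the top of the withdrawn bolt's blue upright peg lies h (0 to 14 mm, unknown) below this point. Peg 14 mm diameter, 50 mm tall; it moves with the bolt along the frame's +y. Free space round it except a 12 x 12 mm steel arm at its foot on the +x side.
- bolt (a joint): Bolt travel in m: 0 withdrawn, 0.040 fully home at its end stop (towards the frame's +y). About 2 N moves it; it stays where left.
- jar: Glass jar with a steel lid, 70 mm across, 110 mm high, standing left of the frame; leave alone. Origin: centre of its underside.
- mug: Blue mug, 80 mm across, 90 mm high, at the left; leave alone. Origin: centre of its underside.
- rib: Flat wooden rib, 100 x 40 x 8 mm, lying on the bench in front of the screen; leave alone. Origin: centre of its underside.
- spatula: Wooden-handled spatula, 200 mm long, lying at the front left; leave alone. Origin near its middle.
- brush: Brush, 180 mm long, lying in front of the screen on the right; leave alone. Origin near its middle.
- vase: Terracotta vase, 84 mm across, 100 mm high, at the right; leave alone. Origin: centre of its underside.

How it is judged:
By the outcome, as a careful person would: the job done as asked, in the order asked, and still so for the second after the job is handed in, with the robot touching nothing.
It also fails if it takes over 72 s, if anything falls off the work surface, if the arm or the gripper's body presses on something with over 40 N, if the wrist force passes 120 N, or if a joint passes its speed limit or range.

## Robot

A 6-joint arm with a two-finger parallel gripper is mounted at the origin on the work surface. World frame = base frame: x ahead of the robot, y to its left, z up, the work surface at z = 0. Lengths are in m, angles in degrees, forces in N, time in s.
With the tool pointing down it reaches from about 0.4 to 0.825 m from the base axis. Payload 7 kg.
Tool frame: the origin (TCP) lies on the centre line of the jaws, within the pads' length; the fingertips stand r.nose_length ahead of it and the grasp point (between the pads) lies 2 mm behind it (r.nose_length is the distance from the TCP to the fingertips, in m); z points along the fingers, y is the direction in which the jaws open and shut (so a half turn about z gives the same grasp; the last joint's range is limited). The gripper opens to 88 mm and grips with 3 to 60 N. Pads are 19 mm wide; open, the fingers measure 130 mm over their backs; the gripper's body (78 mm by 193 mm) begins 47 mm behind the grasp point.
Start: joints at [80.965, 20.546, 0.682, 0, -70.136, -16.507], TCP at [0.291, 0.609, 0.207] pointing down, gripper open.
Joint ranges: [-176.03, 176.03], [-82.01, 121.73], [-58.28, 71.71], [-173.87, 95.51], [-174.79, -0.11], [-173.66, 173.66]. Speed limits (degrees/s): [136.94, 136.94, 172.46, 180, 180, 180].

## Interface

Orientations are given as [roll, pitch, yaw] about the fixed x, y, z axes, in that order (R = Rz(yaw) Ry(pitch) Rx(roll)).
In Python, from plant import r gives the robot as it stands.
- The arm moves only by the tool apply_moves, never from a script. Its argument "targets" is a list of rows, each a list of 3 entries, a list of its own where there are three numbers: the shift along the tool's x, y, z scaled (see below), then the turn, a rotation vector about the tool's x, y, z scaled (see below), then the finger opening in mm, from 0 to 87.6. A call has 1 to 5 rows; each row shifts and turns the pose as measured when the row begins, along the tool's axes as they then stand; what a row does not reach is not made up. The controller multiplies each number of a shift by 0.04 m and each number of a turn by 8 degrees. A row lasts 1/10 s, in which the tool goes at most 50 mm and 8.59 degrees, less where a joint would pass 70% of its speed; a pose out of reach is approached as far as the arm can. A call with a number of a shift or a turn outside -1 to 1 is refused whole. A call with a gripper value outside its range is refused whole. The fingers move at their own pace and stop on an object; "squeeze" is the grip in N (left out, the last holds). Time passes only in rows, so rows that do not move let the fingers close. It gives the time, the measured TCP pose, the force and the opening at its end, in the units of the state.
- r.get_state(): the state, without advancing time (a new reading comes with each control period).
- r.capture(name): name is "side" or "top"; returns a dict with "img" (384x512x3 uint8, blue, green, red), "z_map" (384x512 float32, m along the optical axis (not along the pixel's ray), 0 where there is no reading), "fx", "fy", "cx", "cy" (pixels), "camera_from_world" (4x4, takes a point from world to camera coordinates). Camera axes: x right, y up, looking along -z (the intrinsics and any distortion apply to the point x, -y, -z); pixel columns grow to the right and rows downward; lengths in m; the calibration is good to about 2 mm. A picture is of the moment at which its call begins.
- r.close_job(): hands the job in, once; it reports no verdict.
The state is a dict: "time_s": time; "joints": joint angles; "qd": joint speeds; "joint_torque": joint torques, N m; "tcp_pos": TCP position; "eef_rot": TCP orientation; "contact_force": force on the tool from outside, world axes, zero at the start; "moment": the same for the moment, N m; "gripper_width": finger opening in m.
Only numpy, scipy, OpenCV 4.12 (cv2) and the standard library are available. Lean on these libraries where they do the work, as an engineer would, in place of code of your own. Each camera call takes 0.05 s, during which the arm holds its last target.

## Working session

There is one attempt and no reset: what is moved stays moved. The work goes in short steps, Python scripts to look and compute and a tool call to move; the robot and the scene stay as the last step left them, time stands still between calls to the robot, and variables do not carry over. Pictures are saved under pics/ and viewed, and the job is handed in when it is done.

Besides the shell and the picture viewer there is one more tool, called as name(argument=value, ...), one argument or row to a line, values as JSON. apply_moves: Moves the arm, as the interface text tells. Its arguments: {"type":"object","properties":{"targets":{"type":"array","items":{"type":"array"}},"squeeze":{"type":"number"}},"required":["targets"]}

```bash
mkdir -p pics; cat > h.py <<'E'
import numpy as np,cv2
from plant import r
def px2w(c,u,v,z=None):
    z=c['z_map'][int(v),int(u)] if z is None else z
    p=np.array([(u-c['cx'])/c['fx']*z,-(v-c['cy'])/c['fy']*z,-z,1])
    return (np.linalg.inv(c['camera_from_world'])@p)[:3]
E
python3 - <<'E'
from h import *
print(r.get_state(), r.nose_length)
for n in('side','top'):
    c=r.capture(n); cv2.imwrite(f'pics/{n}0.png',c['img']); print(c['fx'],c['cx'],c['cy'],np.linalg.inv(c['camera_from_world']).round(3), [k for k in c])
E
```

```text
{'time_s': 0.0, 'joints': array([ 8.09654256e+01,  2.05898958e+01,  6.33447983e-01, -2.18104329e-02,
       -7.01355319e+01, -1.65061223e+01]), 'qd': array([-0.00533384,  0.05187109,  0.04473857, -0.08987099, -0.17784283,
       -0.03064832]), 'joint_torque': array([ 1.12059966e-03, -5.82713699e+01,  2.93068725e+01,  6.99735671e+00,
        7.16081529e-03, -1.50202518e-04]), 'tcp_pos': array([0.29082656, 0.60854908, 0.2064323 ]), 'eef_rot': array([ 1.79905985e+02, -6.47753395e-03, -2.55481190e+01]), 'contact_force': array([-0.97764362,  0.24444679,  1.05927471]), 'moment': array([-0.0255513 ,  0.01763005,  0.05601763]), 'gripper_width': 0.08749756474915683} 0.017
407.19380373048705 257.6783166878442 186.62089092827273 [[ 0.58   0.47  -0.665 -0.211]
 [-0.815  0.336 -0.473 -0.582]
 [ 0.001  0.816  0.578  0.861]
 [ 0.     0.     0.     1.   ]] ['img', 'z_map', 'fx', 'fy', 'cx', 'cy', 'camera_from_world']
348.93667248763694 247.93518774002413 191.9469876577604 [[ 0.01   0.999 -0.033  0.538]
 [-1.     0.01  -0.003 -0.005]
 [-0.002  0.033  0.999  1.27 ]
 [ 0.     0.     0.     1.   ]] ['img', 'z_map', 'fx', 'fy', 'cx', 'cy', 'camera_from_world']
```

View pics/side0.png

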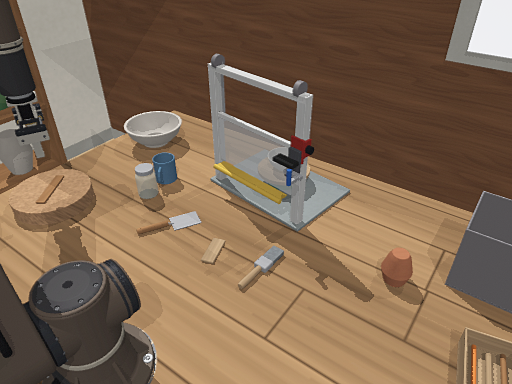

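View pics/top0.png

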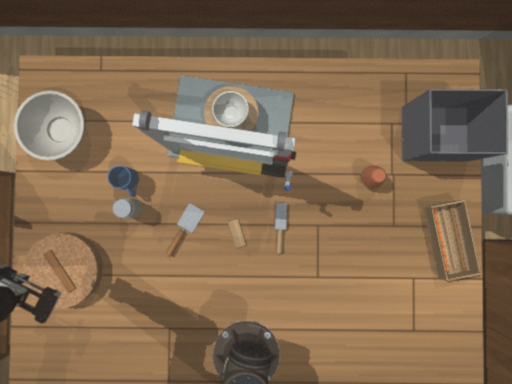

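Both views show the frame at the far centre: yellow bar at side (215–285, 165–200), red block (300,150), blue peg (289,177). I'll measure using colour masks and depth.

```bash
python3 - <<'E'
from h import *
for n in('side','top'):
    c=r.capture(n); im=c['img']
    x0,y0,w,h=(190,40,160,200) if n=='side' else (120,60,190,150)
    cv2.imwrite(f'pics/{n}1.png',cv2.resize(im[y0:y0+h,x0:x0+w],None,fx=3 if n=='side' else 4,fy=3 if n=='side' else 4,interpolation=cv2.INTER_CUBIC))
    hsv=cv2.cvtColor(im,cv2.COLOR_BGR2HSV); H,S,V=cv2.split(hsv)
    roi=np.zeros(H.shape,bool); roi[y0:y0+h,x0:x0+w]=1
    ms={'yel':(H>20)&(H<32)&(S>180)&(V>90),'red':((H<6)|(H>174))&(S>150)&(V>50),'blue':(H>105)&(H<125)&(S>160)&(V>60),'black':(V<45),'metal':(S<40)&(V>130)}
    for k,m in ms.items():
        m=m&roi&(c['z_map']>0); vs,us=np.nonzero(m)
        P=np.array([px2w(c,u,v) for u,v in zip(us,vs)])
        np.save(f'{n}_{k}.npy',np.c_[us,vs,P])
        print(n,k,len(P),us.min(),us.max(),vs.min(),vs.max(),np.percentile(P,[2,50,98],axis=0).round(3).tolist())
E
```

```text
side yel 54 216 285 168 203 [[0.635, -0.06, 0.098], [0.65, 0.039, 0.102], [0.673, 0.218, 0.106]]
side red 244 291 311 135 163 [[0.658, -0.121, 0.251], [0.663, -0.11, 0.304], [0.689, -0.074, 0.322]]
side blue 71 286 291 169 185 [[0.579, -0.123, 0.222], [0.583, -0.12, 0.248], [0.591, -0.112, 0.268]]
side black 267 273 313 146 172 [[0.617, -0.134, 0.227], [0.64, -0.094, 0.26], [0.686, -0.043, 0.301]]
side metal 7814 190 349 54 227 [[0.661, -0.134, 0.009], [0.703, 0.033, 0.184], [0.939, 0.269, 0.443]]Traceback (most recent call last):
  File "<stdin>", line 13, in <module>
    return umr_minimum(a, axis, None, out, keepdims, initial, where)
ValueError: zero-size array to reduction operation minimum which has no identity
```

View pics/side1.png

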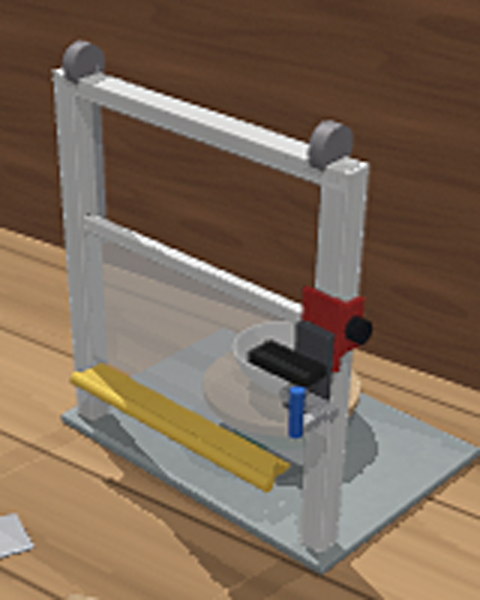

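View pics/top1.png

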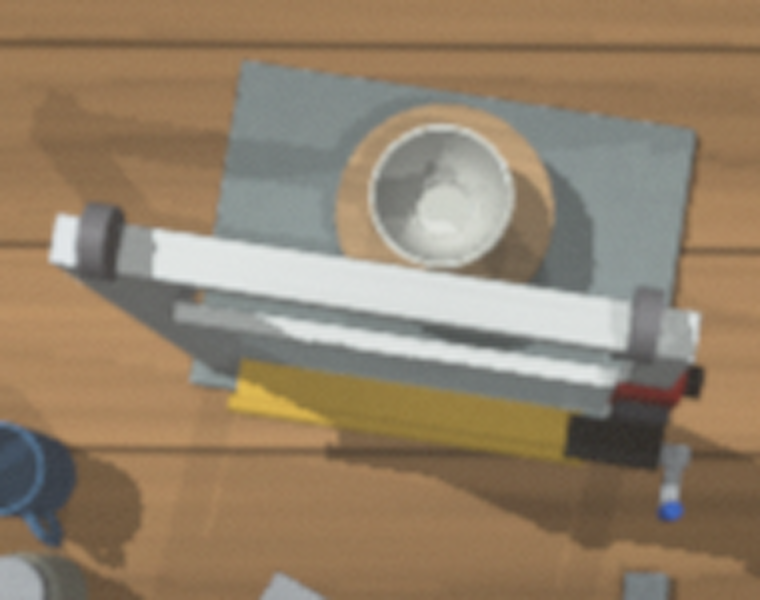

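```bash
python3 - <<'E'
from h import *
yaw0=-7.8
for n in('side','top'):
    c=r.capture(n); im=c['img']
    x0,y0,w,h=(190,40,160,200) if n=='side' else (120,60,190,150)
    hsv=cv2.cvtColor(im,cv2.COLOR_BGR2HSV); H,S,V=cv2.split(hsv)
    roi=np.zeros(H.shape,bool); roi[y0:y0+h,x0:x0+w]=1
    ms={'yel':(H>20)&(H<34)&(S>150)&(V>60),'red':((H<6)|(H>172))&(S>120)&(V>40),'blue':(H>102)&(H<125)&(S>130)&(V>60)}
    for k,m in ms.items():
        m=m&roi&(c['z_map']>0); vs,us=np.nonzero(m)
        P=np.array([px2w(c,u,v) for u,v in zip(us,vs)])
        np.save(f'{n}_{k}.npy',np.c_[us,vs,P])
        if len(P)==0: print(n,k,0);continue
        print(n,k,len(P),us.min(),us.max(),vs.min(),vs.max(),np.percentile(P,[2,50,98],axis=0).round(3).tolist())
        if k=='yel':
            # front edge: per along-bar bin, min of x
            for b in np.arange(-.08,.28,.03):
                s=(P[:,1]>b)&(P[:,1]<b+.03)
                if s.sum()>3:
                    q=P[s]; i=q[:,0].argmin(); j=q[:,0].argmax(); print('  bin',b.round(2),s.sum(),q[i].round(3),q[j].round(3),'zmed',np.median(q[:,2]).round(3),q[:,2].min().round(3))
    # post front faces: points with z .1-.4
    g=np.argwhere(roi&(S<45)&(V>110)&(c['z_map']>0))
    Q=np.array([px2w(c,u,v) for v,u in g]); np.save(n+'_metal.npy',Q)
    Q=Q[(Q[:,2]>.03)&(Q[:,2]<.46)]
    print(n,'metal',len(Q))
E
```

```text
side yel 784 214 285 161 203 [[0.636, -0.057, 0.1], [0.669, 0.065, 0.107], [0.708, 0.223, 0.111]]
  bin -0.08 40 [ 0.632 -0.052  0.1  ] [ 0.679 -0.051  0.106] zmed 0.106 0.097
  bin -0.05 98 [ 0.633 -0.04   0.107] [ 0.68  -0.024  0.106] zmed 0.107 0.099
  bin -0.02 92 [ 0.637 -0.012  0.103] [ 0.686 -0.001  0.105] zmed 0.108 0.1
  bin 0.01 93 [0.639 0.017 0.105] [0.69  0.021 0.105] zmed 0.108 0.1
  bin 0.04 79 [0.644 0.044 0.106] [0.694 0.048 0.105] zmed 0.107 0.1
  bin 0.07 82 [0.647 0.07  0.106] [0.696 0.082 0.106] zmed 0.107 0.099
  bin 0.1 75 [0.653 0.103 0.105] [0.701 0.11  0.104] zmed 0.108 0.1
  bin 0.13 72 [0.656 0.131 0.104] [0.704 0.134 0.106] zmed 0.107 0.099
  bin 0.16 69 [0.663 0.162 0.105] [0.712 0.188 0.106] zmed 0.107 0.1
  bin 0.19 63 [0.667 0.196 0.106] [0.715 0.217 0.106] zmed 0.107 0.101
  bin 0.22 21 [0.671 0.226 0.109] [0.713 0.224 0.109] zmed 0.107 0.099
side red 258 291 311 135 163 [[0.657, -0.121, 0.253], [0.663, -0.11, 0.304], [0.691, -0.074, 0.323]]
side blue 73 286 291 168 185 [[0.579, -0.124, 0.222], [0.583, -0.12, 0.249], [0.605, -0.108, 0.268]]
side meta
[... 340 characters left out ...]
.04 11 [0.655 0.068 0.114] [0.682 0.059 0.109] zmed 0.109 0.107
  bin 0.07 10 [0.655 0.075 0.109] [0.686 0.099 0.105] zmed 0.107 0.104
  bin 0.1 4 [0.658 0.102 0.112] [0.665 0.129 0.108] zmed 0.11 0.107
  bin 0.13 7 [0.665 0.159 0.111] [0.672 0.159 0.107] zmed 0.109 0.103
  bin 0.16 32 [0.664 0.162 0.112] [0.684 0.189 0.11 ] zmed 0.109 0.104
  bin 0.19 59 [0.671 0.199 0.11 ] [0.701 0.213 0.107] zmed 0.108 0.103
  bin 0.22 25 [0.674 0.226 0.11 ] [0.698 0.22  0.106] zmed 0.108 0.103
top red 44 275 290 155 160 [[0.659, -0.118, 0.305], [0.663, -0.099, 0.321], [0.67, -0.076, 0.325]]
top blue 12 286 289 186 189 [[0.581, -0.121, 0.265], [0.586, -0.116, 0.268], [0.589, -0.112, 0.271]]
top metal 4368
```

```bash
python3 - <<'E'
from h import *
from scipy.spatial import cKDTree
for n in('side','top'):
    A=np.load(n+'_yel.npy');P=A[:,2:]
    # front edge fit with bins
    b=np.floor(P[:,1]/.012).astype(int); F=[];B=[]
    for k in set(b):
        q=P[b==k]
        if len(q)>6 or (n=='top' and len(q)>2): F.append(q[q[:,0].argmin()]); B.append(q[q[:,0].argmax()])
    F=np.array(F);B=np.array(B)
    for X in(F,B):
        p=np.polyfit(X[:,1],X[:,0],1); res=X[:,0]-np.polyval(p,X[:,1]); k=abs(res)<.004
        p=np.polyfit(X[k,1],X[k,0],1); print(n,'yaw',-np.degrees(np.arctan(p[0])),'x at y=0.08',np.polyval(p,.08),k.sum(),'ends y',P[:,1].min(),P[:,1].max())
# base plate & posts
Q=np.load('side_metal.npy'); m=(Q[:,2]>.005)&(Q[:,2]<.02); print('plate z',np.median(Q[m,2]),m.sum())
Y=-7.7*np.pi/180; R=np.array([[np.cos(Y),-np.sin(Y)],[np.sin(Y),np.cos(Y)]])
for n in('side','top'):
    Q=np.load(n+'_metal.npy')
    L=Q.copy(); L[:,:2]=Q[:,:2]@R  # rotated coords
    for lo,hi in((.05,.09),(.15,.2),(.3,.35),(.36,.42),(.43,.47)):
        q=L[(L[:,2]>lo)&(L[:,2]<hi)]
        if len(q)<10: continue
        h,e=np.histogram(q[:,1],bins=np.arange(-.3,.35,.01)); print(n,lo,len(q),[(round(float(a),2),int(x)) for a,x in zip(e,h) if x>4])
        h,e=np.histogram(q[:,0],bins=np.arange(.5,.9,.005)); print('   x',[(round(float(a),3),int(x)) for a,x in zip(e,h) if x>8])
E
```

```text
side yaw -8.285815528127966 x at y=0.08 0.6498353023471941 25 ends y -0.06226150792271079 0.23555756478782175
side yaw -7.493885320835394 x at y=0.08 0.6952647802344988 21 ends y -0.06226150792271079 0.23555756478782175
top yaw -7.5500402727393725 x at y=0.08 0.6553951219435913 17 ends y -0.038279814082111445 0.23340757366513065
top yaw -6.163572922485911 x at y=0.08 0.6758660613183002 9 ends y -0.038279814082111445 0.23340757366513065
plate z 0.012857874583532047 2316
side 0.05 161 [(-0.02, 71), (-0.01, 28), (0.0, 23)]
   x [(0.67, 15), (0.675, 73), (0.68, 14), (0.685, 10), (0.69, 10), (0.695, 10)]
side 0.15 1048 [(-0.02, 81), (-0.01, 17), (0.0, 9), (0.03, 5), (0.04, 17), (0.05, 36), (0.06, 32), (0.07, 34), (0.08, 36), (0.09, 31), (0.1, 32), (0.11, 33), (0.12, 32), (0.13, 32), (0.14, 33), (0.15, 29), (0.16, 28), (0.17, 28), (0.18, 34), (0.19, 26), (0.2, 26), (0.21, 27), (0.22, 29), (0.23, 26), (0.24, 25), (0.25, 26), (0.26, 27), (0.27, 29), (0.28, 20), (0.29, 28), (0.3, 25), (0.31, 24), (0.32, 29), (0.33, 17)]
   x [(0.67, 9), (0.675, 278), (0.68, 677), (0.685, 46), (0.69, 14), (0.6
[... 1533 characters left out ...]
, 7), (0.21, 7), (0.22, 7), (0.23, 5), (0.24, 7), (0.25, 6), (0.26, 7), (0.27, 6), (0.28, 9)]
   x [(0.675, 40), (0.68, 150)]
top 0.3 11 [(0.01, 8)]
   x []
top 0.43 1931 [(-0.02, 44), (-0.01, 52), (0.0, 30), (0.01, 11), (0.02, 56), (0.03, 54), (0.04, 56), (0.05, 57), (0.06, 56), (0.07, 55), (0.08, 57), (0.09, 54), (0.1, 56), (0.11, 56), (0.12, 53), (0.13, 56), (0.14, 58), (0.15, 55), (0.16, 57), (0.17, 52), (0.18, 57), (0.19, 54), (0.2, 56), (0.21, 55), (0.22, 55), (0.23, 55), (0.24, 56), (0.25, 54), (0.26, 52), (0.27, 56), (0.28, 57), (0.29, 54), (0.3, 56), (0.31, 52), (0.32, 53), (0.33, 5)]
   x [(0.675, 285), (0.68, 304), (0.685, 302), (0.69, 298), (0.695, 302), (0.7, 289), (0.705, 140)]
```

```bash
cat >> h.py <<'E'
from scipy.spatial.transform import Rotation as Ro
E
python3 - <<'E'
from h import *
Y=np.radians(-7.7)
def rot(Y): return np.array([[np.cos(Y),-np.sin(Y)],[np.sin(Y),np.cos(Y)]])
Q=np.load('side_metal.npy'); L=Q.copy(); L[:,:2]=Q[:,:2]@rot(Y)
m=(L[:,2]>.05)&(L[:,2]<.445)&(L[:,0]<.682)&((L[:,2]>.4)|(L[:,1]<0.02))&(L[:,0]>.668)
A=L[m]
for _ in range(4):
    p=np.linalg.lstsq(np.c_[A[:,1:],np.ones(len(A))],A[:,0],rcond=None)[0]; res=A[:,0]-np.c_[A[:,1:],np.ones(len(A))]@p; A=A[abs(res)<.0025]
print('side front plane',p,len(A),'yaw',-7.7-np.degrees(np.arctan(p[0])))
# right post y range on front face, left end
f=A[(A[:,2]>.32)&(A[:,2]<.42)]; f=f[f[:,1]<.02]; print('right post y',np.percentile(f[:,1],[1,50,99]))
T=np.load('top_metal.npy'); L=T.copy(); L[:,:2]=T[:,:2]@rot(Y)
t=L[L[:,2]>.42]; print('top y range',np.percentile(t[:,1],[.3,99.7]), 'x',np.percentile(t[:,0],[1,99]))
b=np.floor(t[:,1]/.01).astype(int); F=np.array([[np.mean(t[b==k,1]),t[b==k,0].min(),t[b==k,0].max()] for k in set(b) if (b==k).sum()>20])
for c in(1,2): print('yaw top bar',-7.7-np.degrees(np.arctan(np.polyfit(F[:,0],F[:,c],1)[0])))
for n in('side','top'):
  for k in('yel','red','blue'):
    P=np.load(f'{n}_{k}.npy')[:,2:].copy(); P[:,:2]=P[:,:2]@rot(Y); print(n,k,np.percentile(P,[1,50,99],axis=0).round(4).tolist())
E
```

```text
side front plane [7.75280581e-03 4.80495554e-04 6.76835383e-01] 1141 yaw -8.144194152831002
right post y [-0.0193953  -0.00601349  0.01028235]
top y range [-0.01660439  0.36912932] x [0.67633653 0.70780224]
yaw top bar -8.252463248873857
yaw top bar -8.03681282582428
side yel [[0.6323, 0.0272, 0.099], [0.6534, 0.1544, 0.1073], [0.6797, 0.3198, 0.1118]]
side red [[0.6662, -0.0296, 0.0585], [0.67, -0.0205, 0.3038], [1.0294, 0.2298, 0.3229]]
side blue [[0.5896, -0.0453, 0.221], [0.594, -0.0406, 0.2495], [0.6248, -0.0198, 0.2682]]
top yel [[0.6373, 0.0502, 0.1029], [0.6468, 0.2615, 0.1083], [0.6664, 0.3208, 0.114]]
top red [[0.6676, -0.0282, 0.2995], [0.6696, -0.0094, 0.3207], [0.6808, 0.0141, 0.3254]]
top blue [[0.5911, -0.0408, 0.265], [0.5962, -0.0365, 0.2684], [0.6002, -0.0321, 0.2715]]
```

```bash
cat >> h.py <<'E'
YAW=-8.05; O=np.array([.695,.083,0]); RF=Ro.from_euler('z',YAW,degrees=True)
def plan(pf,tilt,roll_extra=0):
    """pf: TCP target in frame coords; tilt deg tips forward. prints remaining move in tool axes / scaled units"""
    s=r.get_state(); p=s['tcp_pos']; R=Ro.from_euler('xyz',s['eef_rot'],degrees=True)
    Rt=RF*Ro.from_euler('x',180,degrees=True)*Ro.from_euler('y',tilt,degrees=True)
    d=O+RF.apply(pf)-p
    print('t',s['time_s'],'tcp frame mm',(RF.inv().apply(p-O)*1000).round(1),'F frame',RF.inv().apply(s['contact_force']).round(2),'w',s['gripper_width'])
    print('joints',s['joints'].round(1))
    print('shift units total',(R.inv().apply(d)/.04).round(3),'turn units total',(np.degrees((R.inv()*Rt).as_rotvec())/8).round(3))
    print('shift units after turn',(Rt.inv().apply(d)/.04).round(3))
E
echo
```

apply_moves(
  targets=[
    [[0.5,0.4,-0.2],[0,0,0],0],
    [[0.77,0.57,-0.1],[0,0,0],0],
    [[0.77,0.57,-0.1],[0,0,0],0],
    [[0.77,0.57,-0.1],[0,0,0],0],
    [[0.77,0.57,-0.1],[0,0,0],0],
  ],
)

```text
time_s: 0.8
tcp_pos: [0.3748, 0.4461, 0.2304]
eef_rot: [179.8, -0.0, -25.2]
contact_force: [0.5, -0.1, 0.2]
gripper_width: 0.0529
```

apply_moves(
  targets=[
    [[0.77,0.57,-0.1],[0,0,0],0],
    [[0.77,0.57,-0.1],[0,0,0],0],
    [[0.77,0.57,-0.1],[0,0,0],0],
    [[0.77,0.57,-0.1],[0,0,0],0],
    [[0.77,0.57,-0.1],[0,0,0],0],
  ],
)

```text
time_s: 1.3
tcp_pos: [0.4679, 0.2664, 0.2542]
eef_rot: [-180.0, -0.1, -25.2]
contact_force: [1.2, 1.6, 1.0]
gripper_width: 0.0128
```

```bash
python3 - <<'E'
from h import *
plan([-.12,0,.2],50)
E
```

```text
t 1.3 tcp frame mm [-250.5  149.8  254.2] F frame [1.   1.78 0.97] w 0.012823579794909862
joints [ 50.6   6.  -12.4   0.1 -71.6  14.2]
shift units total [4.22  2.615 1.361] turn units total [ 0.936  6.19  -2.006]
shift units after turn [1.06  3.744 3.37 ]
```

apply_moves(
  targets=[
    [[0,0,0],[0.13,0.88,-0.29],0],
    [[0,0,0],[0.13,0.88,-0.29],0],
    [[0,0,0],[0.13,0.88,-0.29],0],
    [[0,0,0],[0.13,0.88,-0.29],0],
    [[0,0,0],[0.13,0.88,-0.29],0],
  ],
)

```text
time_s: 1.8
tcp_pos: [0.4772, 0.2555, 0.2602]
eef_rot: [-177.3, -36.8, -15.2]
contact_force: [3.1, -0.5, 1.6]
gripper_width: 0.0002
```

apply_moves(
  targets=[
    [[0,0,0],[0.13,0.88,-0.29],0],
    [[0,0,0],[0.13,0.88,-0.29],0],
  ],
)

```text
time_s: 2.0
tcp_pos: [0.4817, 0.2736, 0.2837]
eef_rot: [-179.7, -50.1, -9.8]
contact_force: [0.3, -1.1, 0.0]
gripper_width: 0.0002
```

```bash
python3 - <<'E'
from h import *
plan([-.12,0,.2],50)
E
```

```text
t 2.0 tcp frame mm [-237.9  158.8  283.7] F frame [ 0.48 -1.03  0.  ] w 0.00020741002895304436
joints [ 71.5  -5.8 -58.3  68.8 -54.4 -42.6]
shift units total [0.359 3.902 3.671] turn units total [ 0.123 -0.018 -0.137]
shift units after turn [0.292 3.971 3.602]
```

apply_moves(
  targets=[
    [[0.06,0.5,0.6],[0,0,0],0],
    [[0.06,0.65,0.6],[0,0,0],0],
    [[0.06,0.65,0.6],[0,0,0],0],
  ],
)

```text
time_s: 2.3
tcp_pos: [0.5414, 0.2238, 0.2783]
eef_rot: [178.7, -48.4, -9.0]
contact_force: [0.8, 1.1, 0.1]
gripper_width: 0.0003
```

```bash
python3 - <<'E'
from h import *
plan([-.12,0,.2],50)
E
```

```text
t 2.3 tcp frame mm [-171.8  117.9  278.3] F frame [0.61 1.18 0.12] w 0.0003212579093000882
joints [ 54.8  -5.5 -58.2  77.2 -44.3 -36.7]
shift units total [-0.571  2.871  2.371] turn units total [ 0.254  0.201 -0.076]
shift units after turn [-0.666  2.946  2.251]
```

```bash
cat > fk.py <<'E'
import numpy as np
from scipy.spatial.transform import Rotation as Ro
from scipy.optimize import least_squares
def fk(q,p):
    a,h,L2,L3,e,L,d=p
    q=np.radians(q)
    R=Ro.from_euler('z',q[0]); x=R.apply([a,0,h])
    R=R*Ro.from_euler('y',q[1]); x=x+R.apply([0,0,L2])
    R=R*Ro.from_euler('y',-q[2]); x=x+R.apply([L3,0,e])
    R=R*Ro.from_euler('x',q[3])*Ro.from_euler('y',-q[4]); x=x+R.apply([L,0,0])
    R=R*Ro.from_euler('x',q[5])
    return x,R
E
python3 - <<'E'
from fk import *
from h import r
s=r.get_state()
D=[([80.965,20.59,.633,-.02,-70.1355,-16.506],[.29083,.60855,.20643],[179.906,-.006,-25.548]),
([50.6,6,-12.4,.1,-71.6,14.2],[.4679,.2664,.2542],[180,-.1,-25.2]),
([71.5,-5.8,-58.3,68.8,-54.4,-42.6],[.4817,.2736,.2837],[-179.7,-50.1,-9.8]),
(s['joints'],s['tcp_pos'],s['eef_rot'])]
best=None
for s4 in (1,-1):
  def f(p):
    out=[]
    for q,x,_ in D:
        q=np.array(q,float); q[3]*=s4
        out+=list(fk(q,p)[0]-x)
    out+=list(.01*(np.array(p)-[0,.4,.57,.5,0,.25,0]))
    return np.array(out)
  z=least_squares(f,[0,.4,.57,.5,0,.25,0]); print(s4,z.x.round(4),(f(z.x)[:12]*1000).round(1))
  for q,x,e in D:
    q=np.array(q,float); q[3]*=s4; R=fk(q,z.x)[1].as_matrix(); T=Ro.from_euler('xyz',e,degrees=True).as_matrix()
    print('z',R[:,0].round(3),T[:,2].round(3),'y?',R[:,1].round(3),R[:,2].round(3),'T x,y',T[:,0].round(3),T[:,1].round(3))
E
```

```text
1 [ 0.8455 -0.9886  0.5907 -0.4454  0.0452 -0.4601  0.    ] [-188.8   34.1   12.5 -150.7  118.6  -11.8    6.    84.9   -8.9  -47.6
  -67.6    8.3]
z [ 0.    -0.002 -1.   ] [-0.001 -0.002 -1.   ] y? [-0.991 -0.13   0.   ] [-0.13   0.991 -0.002] T x,y [ 0.902 -0.431  0.   ] [-0.431 -0.902  0.002]
z [-0.001  0.001 -1.   ] [ 0.002 -0.001 -1.   ] y? [-0.593  0.805  0.002] [ 0.805  0.593 -0.   ] T x,y [ 0.905 -0.426  0.002] [-0.426 -0.905  0.   ]
z [-0.68   0.355 -0.641] [ 0.757 -0.125 -0.641] y? [-0.57   0.292  0.768] [0.46  0.888 0.004] T x,y [ 0.632 -0.109  0.767] [-0.166 -0.986 -0.003]
z [-0.377  0.646 -0.664] [ 0.735 -0.14  -0.664] y? [-0.317  0.583  0.748] [ 0.87   0.492 -0.015] T x,y [ 0.656 -0.104  0.748] [-0.173 -0.985  0.015]
-1 [0.2052 0.1265 0.5869 0.2191 0.0891 0.4749 0.    ] [-189.4   30.6    3.6 -148.3  121.4   -3.4  -11.    -1.5    2.9   11.1
   -2.1   -3.1]
z [-0.001 -0.002 -1.   ] [-0.001 -0.002 -1.   ] y? [-0.992 -0.13   0.001] [-0.13   0.992 -0.001] T x,y [ 0.902 -0.431  0.   ] [-0.431 -0.902  0.002]
z [ 0.001 -0.001 -1.   ] [ 0.002 -0.001 -1.   ] y? [-0.594  0.805 -0.002] [0.805 0.594 0.   ] T x,y [ 0.905 -0.426  0.002] [-0.426 -0.905  0.   ]
z [ 0.757 -0.126 -0.641] [ 0.757 -0.125 -0.641] y? [-0.219 -0.973 -0.068] [-0.615  0.192 -0.765] T x,y [ 0.632 -0.109  0.767] [-0.166 -0.986 -0.003]
z [ 0.735 -0.14  -0.664] [ 0.735 -0.14  -0.664] y? [-0.353 -0.914 -0.199] [-0.579  0.38  -0.721] T x,y [ 0.656 -0.104  0.748] [-0.173 -0.985  0.015]
```

```bash
cat > fk.py <<'E'
import numpy as np
from scipy.spatial.transform import Rotation as Ro
from scipy.optimize import least_squares
def fk(q,p):
    a,h,L2,L3,e,L,d,d2=p
    q=np.radians(q)
    R=Ro.from_euler('z',q[0]); x=R.apply([a,d,h])
    R=R*Ro.from_euler('y',q[1]); x=x+R.apply([0,0,L2])
    R=R*Ro.from_euler('y',-q[2]); x=x+R.apply([L3,0,e])
    R=R*Ro.from_euler('x',-q[3])*Ro.from_euler('y',-q[4]); x=x+R.apply([L,d2,0])
    R=R*Ro.from_euler('x',-q[5])
    return x,R
E
python3 - <<'E'
from fk import *
from h import r
s=r.get_state()
D=[([80.965,20.59,.633,-.02,-70.1355,-16.506],[.29083,.60855,.20643],[179.906,-.006,-25.548]),
([50.6,6,-12.4,.1,-71.6,14.2],[.4679,.2664,.2542],[180,-.1,-25.2]),
([71.5,-5.8,-58.3,68.8,-54.4,-42.6],[.4817,.2736,.2837],[-179.7,-50.1,-9.8]),
(s['joints'],s['tcp_pos'],s['eef_rot'])]
p0=[0,.4,.57,.5,0,.25,-.19,0]
def f(p):
    out=[]
    for q,x,_ in D: out+=list(fk(q,p)[0]-x)
    return np.array(out+list(.003*(np.array(p)-p0)))
z=least_squares(f,p0); print(z.x.round(4).tolist(),(f(z.x)[:12]*1000).round(1))
for q,x,e in D:
    R=fk(q,z.x)[1]; T=Ro.from_euler('xyz',e,degrees=True); print((R.inv()*T).as_matrix().round(3).tolist())
E
```

```text
[0.0055, 0.1918, 0.6016, 0.457, 0.0021, 0.3942, -0.0027, -0.1891] [ 0.   0.   0.3 -0.  -0.  -0.2 -0.1 -0.1  0.   0.1  0.1 -0.1]
[[0.0, 0.0, 1.0], [-1.0, 0.0, 0.0], [-0.0, -1.0, 0.0]]
[[-0.0, 0.0, 1.0], [-1.0, 0.001, -0.0], [-0.001, -1.0, 0.0]]
[[0.001, 0.0, 1.0], [-1.0, -0.001, 0.001], [0.001, -1.0, 0.0]]
[[0.0, 0.0, 1.0], [-1.0, -0.0, 0.0], [0.0, -1.0, 0.0]]
```

```bash
cat >> fk.py <<'E'
P=[0.0055, 0.1918, 0.6016, 0.457, 0.0021, 0.3942, -0.0027, -0.1891]
C=np.array([[0,0,1],[-1,0,0],[0,-1,0.]])
LO=np.array([-176.03,-82.01,-58.28,-173.87,-174.79,-173.66]);HI=np.array([176.03,121.73,71.71,95.51,-.11,173.66])
YAW=-8.05; O=np.array([.695,.083,0]); RF=Ro.from_euler('z',YAW,degrees=True)
def target(pf,tilt,psi=0):
    return O+RF.apply(pf), RF*Ro.from_euler('z',psi,degrees=True)*Ro.from_euler('x',180,degrees=True)*Ro.from_euler('y',tilt,degrees=True)
def ik(pf,tilt,psi,seed):
    x,R=target(pf,tilt,psi)
    def f(q):
        y,S=fk(q,P); S=S*Ro.from_matrix(C)
        return np.r_[(y-x)*10,(S.inv()*R).as_rotvec()]
    z=least_squares(f,np.clip(seed,LO+.5,HI-.5),bounds=(LO+.3,HI-.3),x_scale=30)
    return z.x,np.linalg.norm(z.fun)
def margin(q): return np.minimum(q-LO,HI-q)[:5].min()
E
python3 - <<'E'
from fk import *
seeds=[[54,-5,-58,77,-44,-36],[30,10,-30,0,-40,0],[20,20,-40,-90,-30,90],[10,20,-40,-150,-30,150],[40,20,-50,60,-40,-60]]
for tilt in(25,30,35,40,45):
  for psi in(-60,-40,-20,0,20,40,60):
    row=[]
    for bz in(.10,.245):
      dd=Ro.from_euler('z',psi,degrees=True)
      a=np.radians(tilt)
      pf=np.array([-.035-.0185*np.cos(a),0,bz-.0185*np.sin(a)])
      best=(-1,None)
      for s in seeds:
        q,e=ik(pf,tilt,psi,s)
        if e<2e-3 and margin(q)>best[0]: best=(margin(q),q)
      row.append((round(float(best[0]),1), None if best[1] is None else best[1].round(0).tolist()))
    if row[0][0]>0: print(tilt,psi,row)
E
```

```text
25 -60 [(30.3, [38.0, 23.0, -28.0, 32.0, -50.0, -39.0]), (42.2, [39.0, 16.0, -16.0, 26.0, -67.0, -29.0])]
25 -40 [(20.0, [36.0, 19.0, -38.0, 43.0, -38.0, -29.0]), (33.7, [39.0, 11.0, -25.0, 30.0, -57.0, -14.0])]
25 -20 [(11.2, [31.0, 14.0, -47.0, 56.0, -26.0, -20.0]), (27.5, [37.0, 6.0, -31.0, 32.0, -46.0, 4.0])]
25 0 [(5.5, [20.0, 11.0, -53.0, 74.0, -12.0, -9.0]), (25.4, [34.0, 3.0, -33.0, 27.0, -38.0, 29.0])]
25 20 [(6.4, [23.0, 11.0, -50.0, 45.0, -7.0, 35.0]), (29.8, [29.0, 3.0, -28.0, 13.0, -36.0, 64.0])]
25 40 [(23.8, [22.0, 13.0, -28.0, -10.0, -24.0, 108.0]), (39.4, [23.0, 4.0, -19.0, -6.0, -42.0, 103.0])]
25 60 [(38.2, [14.0, 17.0, -17.0, -25.0, -38.0, 145.0]), (49.1, [15.0, 8.0, -9.0, -18.0, -53.0, 135.0])]
30 -60 [(27.9, [40.0, 25.0, -30.0, 38.0, -52.0, -46.0]), (39.4, [41.0, 17.0, -19.0, 31.0, -68.0, -34.0])]
30 -40 [(15.6, [37.0, 19.0, -43.0, 53.0, -38.0, -40.0]), (29.0, [40.0, 11.0, -29.0, 37.0, -55.0, -22.0])]
30 -20 [(5.6, [25.0, 14.0, -53.0, 80.0, -24.0, -38.0]), (20.9, [38.0, 5.0, -37.0, 42.0, -42.0, -6.0])]
30 40 [(18.9, [21.0, 13.0, -29.0, -17.0, -19.0, 116.0]), (35
[... 505 characters left out ...]
.0, -38.0, 165.0]), (47.6, [9.0, 7.0, -11.0, -31.0, -49.0, 149.0])]
40 -60 [(24.5, [42.0, 28.0, -34.0, 47.0, -56.0, -57.0]), (34.5, [44.0, 19.0, -24.0, 40.0, -70.0, -44.0])]
40 -40 [(9.5, [37.0, 21.0, -49.0, 71.0, -42.0, -59.0]), (20.8, [43.0, 12.0, -37.0, 52.0, -55.0, -37.0])]
40 40 [(17.5, [13.0, 13.0, -26.0, -45.0, -18.0, 148.0]), (25.6, [19.0, 1.0, -26.0, -20.0, -26.0, 118.0])]
45 -60 [(23.4, [44.0, 30.0, -35.0, 51.0, -58.0, -62.0]), (32.4, [45.0, 21.0, -26.0, 43.0, -71.0, -48.0])]
45 -40 [(7.6, [37.0, 22.0, -51.0, 78.0, -46.0, -66.0]), (17.5, [44.0, 12.0, -41.0, 58.0, -56.0, -44.0])]
45 40 [(21.4, [5.0, 13.0, -24.0, -62.0, -22.0, 170.0]), (23.2, [16.0, 0.0, -25.0, -30.0, -23.0, 130.0])]
```

```bash
python3 - <<'E'
from fk import *
seeds=[[20,10,-30,-30,-30,120],[10,15,-20,-60,-30,150],[10,20,-40,-130,-30,0],[5,13,-24,-62,-22,-10]]
for y in (.05,):
 for tilt in(40,45,50,55,60,70):
  for psi in(30,40,50,60):
    row=[];a=np.radians(tilt); cp=np.cos(np.radians(psi)); n=np.array([np.cos(a),0,np.sin(a)*cp]); n/=np.linalg.norm(n)
    for bz in(.085,.175,.245):
      pf=np.array([-.035,y,bz])-.0195*n
      best=(-1,None)
      for s in seeds:
        q,e=ik(pf,tilt,psi,s)
        if e<2e-3 and margin(q)>best[0]: best=(margin(q),q)
      row.append((round(float(best[0]),1), None if best[1] is None else best[1].round(0).tolist()))
    if row[0][0]>0: print(tilt,psi,n[2].round(2),row)
E
```

```text
40 40 0.54 [(11.4, [20.0, 14.0, -28.0, -42.0, -12.0, 141.0]), (13.3, [25.0, 6.0, -31.0, -18.0, -13.0, 113.0]), (20.2, [26.0, 1.0, -29.0, -10.0, -20.0, 104.0])]
40 50 0.47 [(24.7, [12.0, 16.0, -22.0, -50.0, -25.0, 162.0]), (28.4, [16.0, 8.0, -21.0, -36.0, -28.0, 143.0]), (33.5, [18.0, 3.0, -19.0, -28.0, -34.0, 133.0])]
40 60 0.39 [(35.3, [7.0, 18.0, -17.0, -52.0, -35.0, 173.0]), (39.9, [10.0, 11.0, -15.0, -42.0, -40.0, 159.0]), (44.9, [11.0, 7.0, -12.0, -36.0, -45.0, 151.0])]
45 40 0.61 [(16.4, [11.0, 15.0, -25.0, -64.0, -17.0, 168.0]), (13.2, [21.0, 6.0, -28.0, -35.0, -13.0, 132.0]), (15.6, [25.0, 0.0, -30.0, -19.0, -16.0, 113.0])]
50 30 0.72 [(14.8, [2.0, 15.0, -27.0, -94.0, -15.0, -163.0]), (-1.0, None), (-1.0, None)]
50 40 0.67 [(23.6, [1.0, 17.0, -25.0, -84.0, -24.0, -166.0]), (17.6, [12.0, 7.0, -25.0, -57.0, -18.0, 159.0]), (15.4, [20.0, 1.0, -27.0, -35.0, -15.0, 132.0])]
50 50 0.61 [(33.0, [-2.0, 19.0, -22.0, -76.0, -33.0, -165.0]), (32.2, [4.0, 10.0, -20.0, -61.0, -32.0, 173.0]), (33.4, [8.0, 4.0, -18.0, -50.0, -33.0, 158.0])]
50 60 0.51 [(40.8, [-4.0, 21.0, -18.0, -70.0, -42.
[... 1180 characters left out ...]
, -70.0, -53.0, -170.0])]
70 30 0.92 [(12.7, [-23.0, 37.0, -46.0, -132.0, -65.0, -96.0]), (17.6, [-19.0, 18.0, -41.0, -125.0, -49.0, -117.0]), (24.0, [-13.0, 6.0, -34.0, -114.0, -37.0, -138.0])]
70 40 0.9 [(22.0, [-23.0, 34.0, -36.0, -117.0, -60.0, -108.0]), (25.4, [-19.0, 19.0, -33.0, -109.0, -51.0, -128.0]), (29.6, [-15.0, 9.0, -29.0, -100.0, -44.0, -146.0])]
70 50 0.87 [(30.2, [-22.0, 34.0, -28.0, -104.0, -60.0, -119.0]), (32.3, [-19.0, 21.0, -26.0, -97.0, -56.0, -136.0]), (35.2, [-16.0, 12.0, -23.0, -91.0, -53.0, -150.0])]
70 60 0.81 [(37.6, [-20.0, 35.0, -21.0, -93.0, -64.0, -127.0]), (39.0, [-18.0, 24.0, -19.0, -88.0, -62.0, -141.0]), (41.2, [-17.0, 16.0, -17.0, -84.0, -62.0, -152.0])]
```

```bash
cat >> fk.py <<'E'
def Rlift(tilt,psi):
    a,p=np.radians([tilt,psi]); d=np.array([np.sin(a)*np.cos(p),np.sin(a)*np.sin(p),-np.cos(a)])
    n=np.cross([0,1,0],d); n=-n if n[2]<0 else n; n/=np.linalg.norm(n); x=-n
    return RF*Ro.from_matrix(np.c_[x,np.cross(d,x),d]),n
def Rvert(psi): return RF*Ro.from_euler('z',psi,degrees=True)*Ro.from_euler('x',180,degrees=True)
def ikR(pf,R,seed):
    x=O+RF.apply(pf)
    def f(q):
        y,S=fk(q,P); S=S*Ro.from_matrix(C); return np.r_[(y-x)*10,(S.inv()*R).as_rotvec()]
    z=least_squares(f,np.clip(seed,LO+.5,HI-.5),bounds=(LO+.1,HI-.1),x_scale=30); return z.x,np.linalg.norm(z.fun)
def path(q,p0,R0,p1,R1,n=12):
    rv=(R0.inv()*R1).as_rotvec(); qs=[]
    for t in np.linspace(0,1,n+1)[1:]:
        q2,e=ikR(p0+(p1-p0)*t,R0*Ro.from_rotvec(rv*t),q); qs.append((abs(q2-q).max(),e,margin(q2))); q=q2
    print('to',np.round(p1,3),'q',q.round(1),'maxstep',round(max(s[0] for s in qs),1),'err',round(max(s[1] for s in qs),4),'minmargin',round(min(s[2] for s in qs),1),'turn deg',np.degrees(rv).round(1))
    return q
E
cat > t.py <<'E'
from fk import *
from plant import r
s=r.get_state(); q=s['joints']; R0=Ro.from_euler('xyz',s['eef_rot'],degrees=True); p0=RF.inv().apply(s['tcp_pos']-O)
RL,n=Rlift(65,45); print('n',n, 'y',RF.inv().apply(RL.as_matrix()[:,1]))
W=[(np.array([-.2,.05,.28]),Rvert(-20)),(np.array([-.2,0.05,.28]),Rvert(45-180+60)),(np.array([-.2,0.05,.28]),Rvert(45-180)),(np.array([-.15,-.02,.25]),RL)]
c=np.array([-.035,.06,.102])-.018*n
W+=[(c+[-.07,-.07,-.012],RL),(c+[0,0,-.012],RL),(c,RL),(c+[0,0,.145],RL)]
for p,R in W:
    q=path(q,p0,R0,p,R); p0,R0=p,R
E
python3 t.py
```

```text
n [ 0.55052735 -0.          0.83481713] y [-0.53499789  0.7676608   0.35280896]
to [-0.2   0.05  0.28] q [ 38.9   4.4 -10.8   0.  -74.8  23. ] maxstep 10.1 err 0.0 minmargin 3.2 turn deg [ -6.8 -48.1  17.3]
to [-0.2   0.05  0.28] q [ 38.9   4.4 -10.8  -0.  -74.8 -32. ] maxstep 4.6 err 0.0 minmargin 47.5 turn deg [-0. -0. 55.]
to [-0.2   0.05  0.28] q [ 38.9   4.4 -10.8  -0.  -74.8 -92. ] maxstep 5.0 err 0.0 minmargin 47.5 turn deg [ 0. -0. 60.]
to [-0.15 -0.02  0.25] q [-19.4  -3.5 -31.3 -79.5 -50.1  -6.6] maxstep 16.5 err 0.0 minmargin 26.9 turn deg [-13.  -64.1  20.4]
to [-0.115 -0.01   0.075] q [-28.3  26.1 -36.3 -99.7 -56.6  36.8] maxstep 3.7 err 0.0 minmargin 22.0 turn deg [0. 0. 0.]
to [-0.045  0.06   0.075] q [ -17.8   27.8  -30.3 -106.6  -50.5   33. ] maxstep 0.9 err 0.0 minmargin 22.4 turn deg [0. 0. 0.]
to [-0.045  0.06   0.087] q [ -17.2   25.9  -29.9 -105.3  -49.6   30.4] maxstep 0.2 err 0.0 minmargin 28.0 turn deg [0. 0. 0.]
to [-0.045  0.06   0.232] q [ -7.7   6.8 -23.3 -86.2 -39.7  -5.2] maxstep 3.1 err 0.0 minmargin 28.8 turn deg [0. 0. 0.]
```

apply_moves(
  targets=[
    [[0,0,0],[-0.12,-0.86,0.31],0],
    [[0,0,0],[-0.12,-0.86,0.31],0],
    [[0,0,0],[-0.12,-0.86,0.31],0],
    [[0,0,0],[-0.12,-0.86,0.31],0],
    [[0,0,0],[-0.12,-0.86,0.31],0],
  ],
)

```text
time_s: 2.8
tcp_pos: [0.543, 0.212, 0.2814]
eef_rot: [-178.6, -16.0, -22.9]
contact_force: [1.9, -1.7, 0.3]
gripper_width: 0.0005
```

apply_moves(
  targets=[
    [[0,0,0],[-0.12,-0.86,0.31],0],
    [[0,0,0],[-0.12,-0.86,0.31],0],
  ],
)

```text
time_s: 3.0
tcp_pos: [0.5423, 0.2141, 0.2846]
eef_rot: [-179.4, -1.6, -27.6]
contact_force: [0.3, -1.0, 0.8]
gripper_width: 0.0007
```

```bash
cat > g.py <<'E'
import sys
from fk import *
from plant import r
def rem(pf,R1):
    s=r.get_state(); R=Ro.from_euler('xyz',s['eef_rot'],degrees=True); p=s['tcp_pos']
    d=O+RF.apply(pf)-p
    print('t',s['time_s'],'frame mm',(RF.inv().apply(p-O)*1000).round(1),'F',RF.inv().apply(s['contact_force']).round(2),'q',s['joints'].round(1))
    print('shift',(R.inv().apply(d)/.04).round(2),'turn',(np.degrees((R.inv()*R1).as_rotvec())/8).round(2),'shift in final axes',(R1.inv().apply(d)/.04).round(2))
RL,n=Rlift(65,45); c=np.array([-.035,.06,.102])-.018*n
E
python3 -c "
from g import *
rem([-.2,.05,.28],Rvert(-75))"
```

```text
t 3.0 frame mm [-169.5  108.4  284.6] F [ 0.41 -0.96  0.75] q [ 41.7   8.5  -6.    1.3 -74.3  20.4]
shift [-0.23  1.63  0.09] turn [-0.17 -0.15  6.93] shift in final axes [1.21 1.11 0.11]
```

apply_moves(
  targets=[
    [[-0.1,0.8,0],[0,-0.2,0],0],
    [[-0.1,0.8,0],[0,0,0],0],
    [[0,0,0],[0,0,1],0],
    [[0,0,0],[0,0,1],0],
    [[0,0,0],[0,0,1],0],
  ],
)

```text
time_s: 3.5
tcp_pos: [0.5079, 0.1564, 0.2828]
eef_rot: [-179.7, 0.6, -52.7]
contact_force: [1.0, -0.3, -0.3]
gripper_width: 0.0005
```

apply_moves(
  targets=[
    [[0,0,0],[0,0,1],0],
    [[0,0,0],[0,0,1],0],
    [[0,0,0],[0,0,1],0],
    [[0,0,0],[0,0,1],0],
    [[0,0,0],[0,0,1],0],
  ],
)

```text
time_s: 4.0
tcp_pos: [0.5063, 0.1524, 0.2847]
eef_rot: [179.9, 0.8, -94.6]
contact_force: [0.4, -0.4, 0.1]
gripper_width: 0.0006
```

apply_moves(
  targets=[
    [[0,0,0],[0,0,1],0],
    [[0,0,0],[0,0,1],0],
    [[0,0,0],[0,0,1],0],
    [[0,0,0],[0,0,1],0],
    [[0,0,0],[0,0,1],0],
  ],
)

```text
time_s: 4.5
tcp_pos: [0.5046, 0.1487, 0.2865]
eef_rot: [179.4, 0.7, -136.4]
contact_force: [-0.1, 0.2, 0.4]
gripper_width: 0.0005
```

```bash
python3 -c "
from g import *
rem([-.2,.05,.28],Rvert(-135))
rem([-.15,-.02,.25],RL)"
```

```text
t 4.5 frame mm [-197.7   38.4  286.5] F [-0.09  0.17  0.37] q [ 37.3   3.6 -10.5  -0.7 -75.2 -83.5]
shift [-0.19  0.22  0.17] turn [0.07 0.08 0.83] shift in final axes [-0.16  0.25  0.16]
t 4.5 frame mm [-197.7   38.4  286.5] F [-0.09  0.17  0.37] q [ 37.3   3.6 -10.5  -0.7 -75.2 -83.5]
shift [ 0.42 -1.85  0.89] turn [-1.08 -8.06  3.25] shift in final axes [ 0.11 -2.08  0.21]
```

apply_moves(
  targets=[
    [[0,0,0],[-0.11,-0.81,0.33],0],
    [[0,0,0],[-0.11,-0.81,0.33],0],
    [[0,0,0],[-0.11,-0.81,0.33],0],
    [[0,0,0],[-0.11,-0.81,0.33],0],
    [[0,0,0],[-0.11,-0.81,0.33],0],
  ],
)

```text
time_s: 5.0
tcp_pos: [0.5062, 0.1474, 0.2881]
eef_rot: [169.6, 33.0, -154.0]
contact_force: [-0.3, -0.5, 0.2]
gripper_width: 0.0004
```

```bash
python3 -c "
from g import *
rem([-.17,-.05,.25],RL)"
```

```text
t 5.0 frame mm [-196.    37.3  288.1] F [-0.23 -0.55  0.16] q [ 31.1 -13.8 -30.1 -11.7 -40.6 -85.4]
shift [ 1.09 -2.21  0.03] turn [-0.56 -3.85  1.53] shift in final axes [ 0.44 -2.36 -0.58]
```

apply_moves(
  targets=[
    [[0.2,-0.45,0],[-0.11,-0.77,0.31],0],
    [[0.1,-0.45,0],[-0.11,-0.77,0.31],0],
    [[0.1,-0.45,0],[-0.11,-0.77,0.31],0],
    [[0.1,-0.45,0],[-0.11,-0.77,0.31],0],
    [[0.1,-0.45,0],[-0.11,-0.77,0.31],0],
  ],
)

```text
time_s: 5.5
tcp_pos: [0.5107, 0.0833, 0.2532]
eef_rot: [150.5, 50.8, -175.9]
contact_force: [-2.2, -0.2, -3.0]
gripper_width: 0.0004
```

```bash
python3 -c "
from g import *
rem([-.17,-.05,.25],RL)
rem(c+[-.07,-.07,-.014],RL)"
```

```text
t 5.5 frame mm [-182.5  -25.5  253.2] F [-2.14 -0.49 -3.02] q [ -9.1  -9.7 -29.9 -62.6 -45.5 -25.7]
shift [-0.05 -0.67 -0.16] turn [-0.07 -1.1   0.33] shift in final axes [-0.1  -0.67 -0.16]
t 5.5 frame mm [-182.5  -25.5  253.2] F [-2.14 -0.49 -3.02] q [ -9.1  -9.7 -29.9 -62.6 -45.5 -25.7]
shift [ 2.4  -2.04  3.66] turn [-0.07 -1.1   0.33] shift in final axes [ 2.83 -2.2   3.24]
```

apply_moves(
  targets=[
    [[0,-0.1,0],[-0.04,-0.55,0.17],0],
    [[0,-0.1,0],[-0.04,-0.55,0.17],0],
    [[0.47,-0.34,0.54],[0,0,0],0],
    [[0.47,-0.34,0.54],[0,0,0],0],
    [[0.47,-0.34,0.54],[0,0,0],0],
  ],
)

```text
time_s: 6.0
tcp_pos: [0.5518, 0.0729, 0.1681]
eef_rot: [140.0, 58.0, 170.7]
contact_force: [0.1, -0.4, 0.2]
gripper_width: 0.0006
```

```bash
python3 -c "
from g import *
rem(c+[-.07,-.07,-.014],RL)
for n in('side','top'):
    import cv2; cv2.imwrite(f'pics/{n}2.png',r.capture(n)['img'])"
```

```text
t 6.0 frame mm [-140.4  -30.   168.1] F [ 0.15 -0.43  0.22] q [-28.2   9.4 -35.6 -90.  -55.   17.4]
shift [ 1.69 -0.76  1.7 ] turn [-0.11  0.19  0.05] shift in final axes [ 1.63 -0.8   1.73]
```

View pics/side2.png

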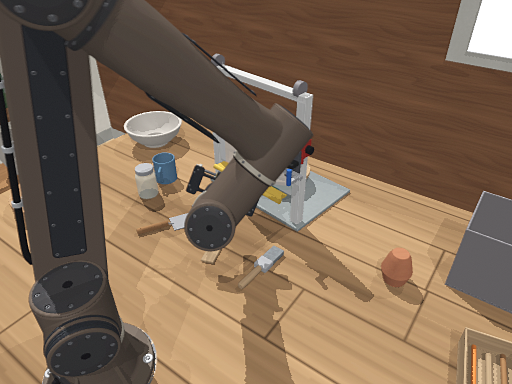

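View pics/top2.png

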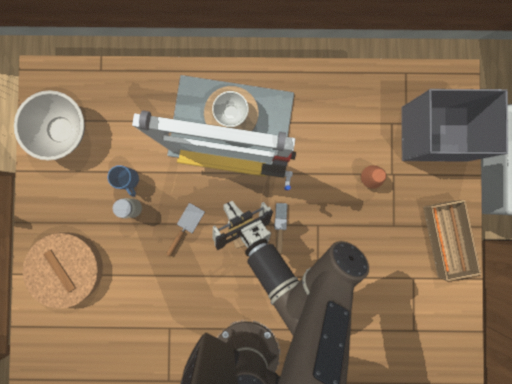

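```bash
python3 - <<'E'
from fk import *
from plant import r
s=r.get_state(); qs=s['joints']; R00=Ro.from_euler('xyz',s['eef_rot'],degrees=True); p00=RF.inv().apply(s['tcp_pos']-O)
for tilt in (60,65,70,75):
  for psi in (20,25,30,35):
    RL,n=Rlift(tilt,psi); d=RF.inv().apply(RL.as_matrix()[:,2]);y=RF.inv().apply(RL.as_matrix()[:,1])
    c=np.array([-.035,.05,.102])-.0185*n-.006*d
    drop=.047*d[2]+.096*abs(y[2])+.039*n[2]
    print('###',tilt,psi,'nz',n[2].round(2),'TCP z',c[2].round(3),'body low z',(c[2]-drop).round(3),'bar@body tool y',(-.055*y[1]/d[1]).round(3))
    W=[(np.array([-.15,-.02,.16]),RL),(c+[-.08,-.05,-.012],RL),(c+[0,0,-.012],RL),(c+[0,0,.145],RL)]
    q,p0,R0=qs,p00,R00
    for p,R in W: q=path(q,p0,R0,p,R,6); p0,R0=p,R
E
```

```text
### 60 20 nz 0.85 TCP z 0.089 body low z 0.065 bar@body tool y -0.177
to [-0.15 -0.02  0.16] q [ -14.5   -2.7  -44.8 -111.1  -24.4   26.6] maxstep 5.8 err 0.0 minmargin 13.5 turn deg [21.9 -0.6 -1.3]
to [-0.13  -0.002  0.077] q [ -27.5   22.5  -56.8 -135.8  -52.    71.1] maxstep 8.8 err 0.0 minmargin 1.5 turn deg [0. 0. 0.]
to [-0.05   0.048  0.077] q [ -15.9   23.9  -48.2 -144.8  -44.6   67.8] maxstep 2.3 err 0.0 minmargin 2.8 turn deg [0. 0. 0.]
to [-0.05   0.048  0.234] q [ 11.7  -0.6 -28.2 -91.2  -0.2  -9. ] maxstep 35.7 err 0.0428 minmargin 0.1 turn deg [0. 0. 0.]
### 60 25 nz 0.84 TCP z 0.089 body low z 0.061 bar@body tool y -0.14
to [-0.15 -0.02  0.16] q [ -14.4   -1.9  -42.5 -102.8  -27.5   18.2] maxstep 4.9 err 0.0 minmargin 15.8 turn deg [17.7  0.3 -0.8]
to [-0.13  -0.002  0.077] q [ -27.    20.4  -51.5 -126.   -48.    60. ] maxstep 7.8 err 0.0 minmargin 6.8 turn deg [0. 0. 0.]
to [-0.05   0.048  0.077] q [ -16.4   22.8  -43.2 -133.8  -41.3   57. ] maxstep 2.0 err 0.0 minmargin 8.1 turn deg [0. 0. 0.]
to [-0.05   0.048  0.234] q [ 17.4  -0.7 -29.  -70.6  -0.2 -32.8] maxstep
[... 7450 characters left out ...]
045  0.047  0.231] q [ -19.3   10.2  -39.1 -120.9  -48.    46.1] maxstep 7.0 err 0.0 minmargin 11.3 turn deg [0. 0. 0.]
### 75 35 nz 0.95 TCP z 0.086 body low z 0.045 bar@body tool y -0.083
to [-0.15 -0.02  0.16] q [ -38.2   21.3  -48.5 -108.4  -67.5   60. ] maxstep 7.8 err 0.0 minmargin 9.7 turn deg [  5.3 -11.2  -9.3]
to [-0.125 -0.003  0.074] q [ -37.6   44.6  -49.4 -116.4  -76.8   83.5] maxstep 4.7 err 0.0 minmargin 8.6 turn deg [0. 0. 0.]
to [-0.045  0.047  0.074] q [ -26.1   40.7  -42.5 -125.2  -71.    73.9] maxstep 2.1 err 0.0 minmargin 9.9 turn deg [0. 0. 0.]
to [-0.045  0.047  0.231] q [ -19.7   11.   -35.4 -113.3  -49.9   38.8] maxstep 6.7 err 0.0 minmargin 16.2 turn deg [0. 0. 0.]
```

```bash
cat > g2.py <<'E'
from fk import *
from plant import r
from g import rem
RL,n=Rlift(65,27); d=RF.inv().apply(RL.as_matrix()[:,2]); ROLL=-10
RL=RL*Ro.from_euler('z',ROLL,degrees=True)
c=np.array([-.035,.05,.102])-.020*n-.008*d
A=c+[-.05,-.03,-.015]; B=c+[0,0,-.015]
E
python3 - <<'E'
from g2 import *
Rm=RF.inv().as_matrix()@RL.as_matrix()
b=Rm.T@np.array([0,1,0]); cc=Rm.T@(np.array([-.035,.05,.102])-c)
print('bar dir tool',b,'pt',cc)
for t in np.arange(-.2,.11,.02): print(t.round(2),((cc+b*t)*1000).round(0),end=' ')
print()
for sx in(-39,39):
  for sy in(-96,96):
    print(sx,sy,'rel z mm',(Rm@np.array([sx,sy,-49]))[2].round(1))
s=r.get_state(); q=s['joints']; R0=Ro.from_euler('xyz',s['eef_rot'],degrees=True); p0=RF.inv().apply(s['tcp_pos']-O)
print(c)
for p,R in [(np.array([-.13,-.0,.16]),RL),(A,RL),(B,RL),(c+[0,0,.145],RL)]: q=path(q,p0,R0,p,R,6); p0,R0=p,R
rem([-.13,0,.16],RL)
E
```

```text
bar dir tool [-0.15826816  0.89758335  0.41145513] pt [-0.01969616 -0.00347296  0.008     ]
-0.2 [  12. -183.  -74.] -0.18 [   9. -165.  -66.] -0.16 [   6. -147.  -58.] -0.14 [   2. -129.  -50.] -0.12 [  -1. -111.  -41.] -0.1 [ -4. -93. -33.] -0.08 [ -7. -75. -25.] -0.06 [-10. -57. -17.] -0.04 [-13. -39.  -8.] -0.02 [-17. -21.  -0.] -0.0 [-20.  -3.   8.] 0.02 [-23.  14.  16.] 0.04 [-26.  32.  24.] 0.06 [-29.  50.  33.] 0.08 [-32.  68.  41.] 0.1 [-36.  86.  49.] 
-39 -96 rel z mm 52.8
-39 96 rel z mm 59.3
39 -96 rel z mm -17.9
39 96 rel z mm -11.3
[-0.05073395  0.04670836  0.08766096]
to [-0.13 -0.    0.16] q [ -22.6    5.7  -45.8 -114.   -41.1   48.9] maxstep 7.8 err 0.0 minmargin 12.5 turn deg [ 15.1  -2.5 -13.3]
to [-0.101  0.017  0.073] q [ -27.8   30.2  -51.8 -130.1  -59.7   81.1] maxstep 6.3 err 0.0 minmargin 6.5 turn deg [0. 0. 0.]
to [-0.051  0.047  0.073] q [ -20.8   29.6  -46.3 -134.7  -54.6   76.8] maxstep 1.3 err 0.0 minmargin 7.4 turn deg [0. 0. 0.]
to [-0.051  0.047  0.233] q [  -3.3    1.1  -30.3 -102.6  -20.6   21.1] maxstep 12.8 err 0.0 minmargin 13.8 turn deg [0. 0. 0.]
t 6.1 frame mm [-141.6  -29.5  163. ] F [-0.42 -0.61 -0.74] q [-28.2   9.9 -35.6 -89.9 -55.   17.2]
shift [-0.08  0.39  0.69] turn [ 1.89 -0.32 -1.66] shift in final axes [-0.16  0.53  0.57]
```

```bash
sed -i 's/ROLL=-10/ROLL=0/' g2.py; python3 - <<'E'
from g2 import *
s=r.get_state(); q=s['joints']; R0=Ro.from_euler('xyz',s['eef_rot'],degrees=True); p0=RF.inv().apply(s['tcp_pos']-O)
for p,R in [(np.array([-.14,-.02,.16]),RL),(A,RL),(B,RL),(c+[0,0,.145],RL)]: q=path(q,p0,R0,p,R,6); p0,R0=p,R
rem([-.14,-0.02,.16],RL)
E
```

```text
to [-0.14 -0.02  0.16] q [ -25.4    4.8  -46.  -110.2  -42.5   36.9] maxstep 4.7 err 0.0 minmargin 12.3 turn deg [14.8 -3.8 -3.4]
to [-0.101  0.017  0.073] q [ -27.8   30.2  -51.8 -130.1  -59.7   71.1] maxstep 6.7 err 0.0 minmargin 6.5 turn deg [0. 0. 0.]
to [-0.051  0.047  0.073] q [ -20.8   29.6  -46.3 -134.7  -54.6   66.8] maxstep 1.3 err 0.0 minmargin 7.4 turn deg [0. 0. 0.]
to [-0.051  0.047  0.233] q [  -3.3    1.1  -30.3 -102.6  -20.6   11.1] maxstep 12.8 err 0.0 minmargin 13.8 turn deg [0. 0. 0.]
t 6.1 frame mm [-141.6  -29.5  163. ] F [-0.42 -0.61 -0.74] q [-28.2   9.9 -35.6 -89.9 -55.   17.2]
shift [0.05 0.14 0.21] turn [ 1.85 -0.48 -0.42] shift in final axes [0.05 0.19 0.16]
```

apply_moves(
  targets=[
    [[0,0.05,0.05],[0.5,-0.12,-0.1],0],
    [[0,0.05,0.05],[0.5,-0.12,-0.1],0],
    [[0,0.05,0.05],[0.5,-0.12,-0.1],0],
    [[0,0,0],[0.4,-0.12,-0.1],0],
  ],
)

```text
time_s: 6.5
tcp_pos: [0.5533, 0.0794, 0.1657]
eef_rot: [156.6, 62.6, 171.8]
contact_force: [-0.5, 0.4, 0.9]
gripper_width: 0.0004
```

```bash
python3 - <<'E'
from g2 import *
rem(A,RL)
E
```

```text
t 6.5 frame mm [-139.8  -23.4  165.7] F [-0.57  0.29  0.89] q [ -25.2    2.8  -45.3 -108.7  -40.8   34. ]
shift [1.62 0.15 2.18] turn [-0.12  0.03  0.  ] shift in final axes [1.61 0.11 2.19]
```

apply_moves(
  targets=[
    [[0.32,0.03,0.44],[-0.1,0,0],0],
    [[0.32,0.03,0.44],[0,0,0],0],
    [[0.32,0.03,0.44],[0,0,0],0],
    [[0.32,0.03,0.44],[0,0,0],0],
    [[0.32,0.03,0.44],[0,0,0],0],
  ],
)

```text
time_s: 7.0
tcp_pos: [0.6024, 0.1154, 0.0909]
eef_rot: [157.1, 64.8, 173.2]
contact_force: [0.5, -0.3, -0.0]
gripper_width: 0.0002
```

```bash
python3 - <<'E'
from g2 import *
rem(A,RL); rem(B,RL)
import cv2
for n in('side','top'): cv2.imwrite(f'pics/{n}3.png',r.capture(n)['img'])
E
```

```text
t 7.0 frame mm [-96.3  19.1  90.9] F [ 0.56 -0.23 -0.01] q [ -28.2   28.   -51.1 -129.4  -59.7   70.5]
shift [ 0.46 -0.09  0.06] turn [-0.04  0.25  0.18] shift in final axes [ 0.46 -0.1   0.08]
t 7.0 frame mm [-96.3  19.1  90.9] F [ 0.56 -0.23 -0.01] q [ -28.2   28.   -51.1 -129.4  -59.7   70.5]
shift [-0.08  0.13  1.4 ] turn [-0.04  0.25  0.18] shift in final axes [-0.12  0.13  1.4 ]
```

View pics/side3.png

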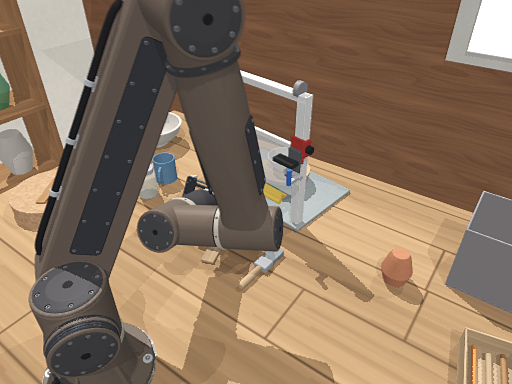

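View pics/top3.png

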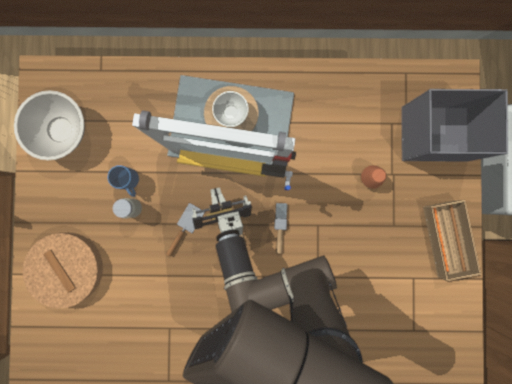

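```bash
python3 - <<'E'
from g2 import *
def pts(q):
    p2=list(P); p2[5]=0;p2[7]=0; a=fk(q,p2)[0]; p2[7]=P[7]; b=fk(q,p2)[0]; return a,b
s=r.get_state(); print([x.round(3) for x in pts(s['joints'])])
q=s['joints']
for p in(A,B,c+[0,0,.145]):
    q,e=ikR(p,RL,q); print(e,q.round(0),[x.round(3) for x in pts(q)],[RF.inv().apply(x-O).round(3) for x in pts(q)])
E
```

```text
[array([ 0.331, -0.18 ,  0.272]), array([ 0.261, -0.007,  0.245])]
6.436982788347865e-13 [ -28.   30.  -52. -130.  -60.   71.] [array([ 0.33 , -0.177,  0.259]), array([ 0.26 , -0.002,  0.239])] [array([-0.325, -0.309,  0.259]), array([-0.419, -0.145,  0.239])]
8.868376584042658e-13 [ -21.   30.  -46. -135.  -55.   67.] [array([ 0.388, -0.15 ,  0.272]), array([0.313, 0.02 , 0.239])] [array([-0.271, -0.274,  0.272]), array([-0.369, -0.115,  0.239])]
4.646101501279881e-15 [  -3.    1.  -30. -103.  -21.   11.] [array([ 0.407, -0.026,  0.557]), array([0.313, 0.02 , 0.399])] [array([-0.27 , -0.149,  0.557]), array([-0.369, -0.115,  0.399])]
```

apply_moves(
  targets=[
    [[0.25,-0.05,0.04],[0,0.12,0.09],0],
    [[0.25,-0.05,0.04],[0,0.12,0.09],0],
    [[0,0,0],[0,0,0],0],
  ],
)

```text
time_s: 7.4
tcp_pos: [0.5957, 0.1145, 0.0705]
eef_rot: [155.5, 62.2, 171.7]
contact_force: [-0.5, -0.5, 0.2]
gripper_width: 0.0005
```

```bash
python3 - <<'E'
from g2 import *
rem(A,RL); rem(B,RL)
E
```

```text
t 7.4 frame mm [-102.7   17.2   70.5] F [-0.46 -0.59  0.2 ] q [ -28.5   29.8  -51.  -128.8  -58.8   69.7]
shift [-0.07 -0.02  0.01] turn [-0.01 -0.02 -0.02] shift in final axes [-0.07 -0.02  0.01]
t 7.4 frame mm [-102.7   17.2   70.5] F [-0.46 -0.59  0.2 ] q [ -28.5   29.8  -51.  -128.8  -58.8   69.7]
shift [-0.65  0.21  1.33] turn [-0.01 -0.02 -0.02] shift in final axes [-0.65  0.21  1.33]
```

apply_moves(
  targets=[
    [[-0.13,0.04,0.26],[0,0,0],0],
    [[-0.13,0.04,0.26],[0,0,0],0],
    [[-0.13,0.04,0.26],[0,0,0],0],
    [[-0.13,0.04,0.26],[0,0,0],0],
    [[-0.1,0.03,0.2],[0,0,0],0],
  ],
)

```text
time_s: 7.9
tcp_pos: [0.6531, 0.1354, 0.0786]
eef_rot: [155.7, 62.6, 171.7]
contact_force: [1.0, -1.0, -0.3]
gripper_width: 0.0005
```

```bash
python3 - <<'E'
from g2 import *
rem(B,RL); rem(c,RL)
E
```

```text
t 7.9 frame mm [-48.8  46.   78.6] F [ 1.16 -0.84 -0.28] q [ -21.2   28.2  -45.1 -133.1  -53.    64.6]
shift [0.15 0.   0.03] turn [-0.02  0.04  0.  ] shift in final axes [0.15 0.   0.03]
t 7.9 frame mm [-48.8  46.   78.6] F [ 1.16 -0.84 -0.28] q [ -21.2   28.2  -45.1 -133.1  -53.    64.6]
shift [-0.18  0.08 -0.13] turn [-0.02  0.04  0.  ] shift in final axes [-0.18  0.08 -0.13]
```

apply_moves(
  targets=[
    [[-0.066,0.016,-0.032],[0,0,0],0],
    [[-0.066,0.016,-0.032],[0,0,0],0],
    [[-0.066,0.016,-0.032],[0,0,0],0],
    [[-0.066,0.016,-0.032],[0,0,0],0],
    [[-0.066,0.016,-0.032],[0,0,0],0],
  ],
)

```text
time_s: 8.4
tcp_pos: [0.6527, 0.1373, 0.0941]
eef_rot: [155.7, 62.6, 171.9]
contact_force: [-0.2, -0.0, 0.2]
gripper_width: 0.0003
```

```bash
python3 - <<'E'
from g2 import *
rem(c+[0,0,.145],RL)
E
```

```text
t 8.4 frame mm [-49.5  47.8  94.1] F [-0.21 -0.06  0.24] q [ -20.2   24.8  -44.1 -131.5  -49.8   60.6]
shift [-3.06  0.64 -1.49] turn [-0.    0.02  0.01] shift in final axes [-3.05  0.65 -1.5 ]
```

```bash
python3 - <<'E'
from g2 import *
import cv2
im=r.capture('top')['img']; cv2.imwrite('pics/top4.png',cv2.resize(im[130:230,160:310],None,fx=5,fy=5,interpolation=cv2.INTER_CUBIC))
E
```

```text
(no output)
```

View pics/top4.png

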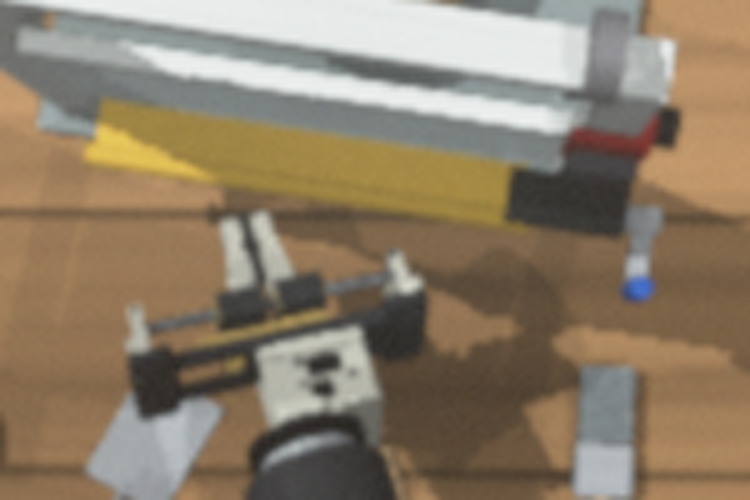

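```bash
python3 - <<'E'
from g2 import *
from h import px2w
import cv2
s=r.get_state(); R=Ro.from_euler('xyz',s['eef_rot'],degrees=True); c_=r.capture('top')
def proj(c,p):
    v=c['camera_from_world']@np.r_[p,1]; return c['cx']+c['fx']*v[0]/-v[2], c['cy']-c['fy']*v[1]/-v[2]
for k in(-.05,0,.017): 
    p=s['tcp_pos']+R.apply([0,0,k]); print(k,p.round(4),proj(c_,p))
print('peg',proj(c_,np.array([.585,-.1165,.268])))
for x in(.035,.043): print('bar',x,[proj(c_,O+RF.apply([-x,y,.105])) for y in(-.15,.05,.15)])
for v in range(166,186): print(v,px2w(c_,209,v).round(3),c_['img'][v,209])
E
```

```text
-0.05 [0.6099 0.1225 0.1158] (np.float64(210.4532694545971), np.float64(181.37091389056343))
0 [0.6529 0.1372 0.0948] (np.float64(206.9621979449447), np.float64(169.0183171559155))
0.017 [0.6675 0.1422 0.0877] (np.float64(205.80525143388257), np.float64(164.92464744585806))
peg (np.float64(287.6968678444349), np.float64(187.49280473404153))
bar 0.035 [(np.float64(265.64689757513054), np.float64(173.32506363851377)), (np.float64(206.5878251746287), np.float64(164.41185234484777)), (np.float64(177.11200794676344), np.float64(159.96335397995966))]
bar 0.043 [(np.float64(265.2924919164941), np.float64(175.68460893638832)), (np.float64(206.22085116204622), np.float64(166.76657194080718)), (np.float64(176.7387730076809), np.float64(162.31566689856913))]
166 [0.662 0.129 0.108] [ 68 131 156]
167 [0.658 0.129 0.109] [ 62 112 135]
168 [ 0.666  0.141 -0.002] [ 68  99 120]
169 [0.662 0.141 0.004] [ 71  95 115]
170 [0.658 0.141 0.002] [ 72  94 115]
171 [0.654 0.141 0.005] [ 70  90 108]
172 [0.651 0.141 0.001] [75 87 98]
173 [0.638 0.128 0.109] [85 92 95]
174 [0.635 0.128 0.113] [86 92 94]
175 [0.631 0.127 0.12 ] [81 87 87]
176 [0.627 0.127 0.121] [80 83 85]
177 [0.624 0.128 0.115] [78 82 83]
178 [0.621 0.127 0.123] [77 81 82]
179 [0.617 0.126 0.124] [86 90 92]
180 [0.614 0.126 0.125] [120 129 129]
181 [0.61  0.125 0.134] [144 153 153]
182 [0.607 0.125 0.136] [156 164 165]
183 [0.603 0.125 0.136] [167 177 177]
184 [0.6   0.125 0.134] [171 183 183]
185 [0.597 0.125 0.137] [170 180 180]
```

```bash
python3 - <<'E'
from g2 import *
from h import px2w
s=r.get_state(); R=Ro.from_euler('xyz',s['eef_rot'],degrees=True); c_=r.capture('top')
Q=[]
for v in range(168,215):
  for u in range(180,250):
    w=px2w(c_,u,v)
    if w[2]>.06 and w[0]<.66: Q.append(np.r_[u,v,R.inv().apply(w-s['tcp_pos'])*1000])
Q=np.array(Q)
for z in range(-120,20,6):
    m=(Q[:,4]>=z)&(Q[:,4]<z+6)
    if m.sum(): q=Q[m]; print(z,m.sum(),'x',q[:,2].min().round(),np.median(q[:,2]).round(),q[:,2].max().round(),'y',q[:,3].min().round(),np.median(q[:,3]).round(),q[:,3].max().round())
E
```

```text
-120 86 x -42.0 -26.0 24.0 y -93.0 21.0 96.0
-114 86 x -44.0 -28.0 18.0 y -92.0 8.0 94.0
-108 75 x -43.0 -37.0 30.0 y -85.0 11.0 90.0
-102 105 x -44.0 -34.0 -5.0 y -86.0 -4.0 88.0
-96 48 x -43.0 -39.0 10.0 y -84.0 -2.0 90.0
-90 21 x -41.0 -39.0 19.0 y -86.0 -9.0 89.0
-84 1 x -16.0 -16.0 -16.0 y -2.0 -2.0 -2.0
-78 7 x -14.0 -13.0 4.0 y -20.0 -3.0 16.0
-72 18 x -15.0 -11.0 5.0 y -18.0 9.0 23.0
-66 22 x -16.0 -11.0 4.0 y -19.0 -0.0 21.0
-60 25 x -18.0 -12.0 -9.0 y -131.0 0.0 20.0
-54 33 x -22.0 -14.0 -9.0 y -132.0 -15.0 18.0
-48 37 x -25.0 -16.0 -10.0 y -134.0 -106.0 17.0
-42 33 x -24.0 -17.0 5.0 y -118.0 -94.0 15.0
-36 39 x -22.0 -13.0 -0.0 y -102.0 -9.0 18.0
-30 28 x -22.0 -14.0 12.0 y -86.0 -13.0 17.0
-24 21 x -18.0 -12.0 -6.0 y -64.0 -44.0 11.0
-18 3 x -14.0 -14.0 -14.0 y -41.0 -38.0 -35.0
-12 3 x -10.0 -10.0 -7.0 y -32.0 -29.0 -26.0
```

```bash
python3 - <<'E'
from g2 import *
import cv2
def proj(c,p):
    v=c['camera_from_world']@np.r_[p,1]; return c['cx']+c['fx']*v[0]/-v[2], c['cy']-c['fy']*v[1]/-v[2]
R=Ro.from_euler('xyz',[179.9,0,-25.548],degrees=True); t=np.array([.29083,.60855,.20643])
for n in('side','top'):
    c_=r.capture(n); im=cv2.imread(f'pics/{n}0.png'); im=im[60:200,0:120] if n=='side' else im[230:340,0:100]
    off=(0,60) if n=='side' else (0,230); im=cv2.resize(im,None,fx=5,fy=5,interpolation=cv2.INTER_CUBIC)
    for y in(-.044,.044):
      for k,col in((.017,(0,0,255)),(-.021,(0,255,0)),(-.049,(255,0,0))):
        u,v=proj(c_,t+R.apply([0,y,k])); cv2.circle(im,(int((u-off[0])*5),int((v-off[1])*5)),4,col,-1)
    cv2.imwrite(f'pics/{n}5.png',im)
E
```

```text
(no output)
```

View pics/side5.png

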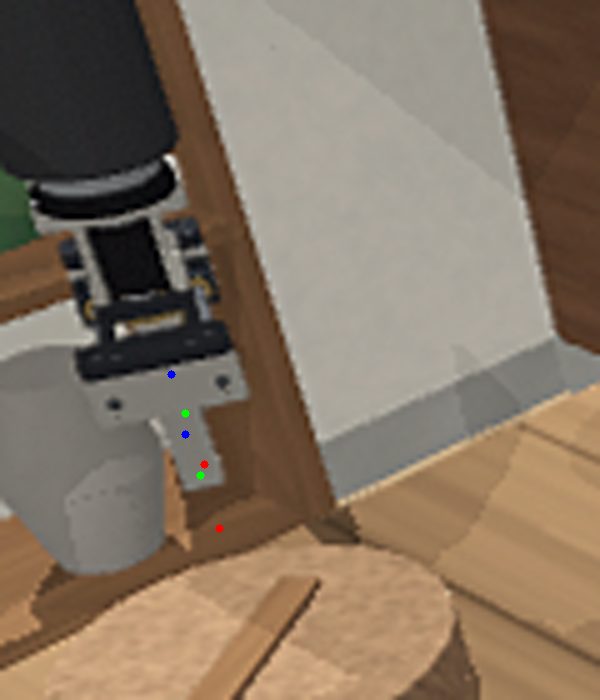

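The view shows the real fingertips about 38 mm short of where the reported pose puts them: visible tip at tool z ≈ -22 mm instead of +17, and the start picture agrees. I'll correct for that.

```bash
cat > g3.py <<'E'
from fk import *
from plant import r
from g import rem
OFF=.038
def mk(tilt,psi,y=.05,fwd=.008):
    RL,n=Rlift(tilt,psi); d=RF.inv().apply(RL.as_matrix()[:,2])
    return RL,n,d,np.array([-.035,y,.102])-.0185*n-fwd*d+OFF*d
E
python3 - <<'E'
from g3 import *
s=r.get_state()
for tilt,psi,y in((65,27,.05),(65,27,.02),(60,30,.03),(60,27,.03),(62,30,.03),(65,32,.03)):
    RL,n,d,c=mk(tilt,psi,y); print('##',tilt,psi,y,c.round(3),d.round(2))
    q=s['joints']; R0=Ro.from_euler('xyz',s['eef_rot'],degrees=True); p0=RF.inv().apply(s['tcp_pos']-O)
    for p,R in [(c+[-.05,-.03,-.012],RL),(c+[0,0,-.012],RL),(c+[0,0,.145],RL)]: q=path(q,p0,R0,p,R,8); p0,R0=p,R
E
```

```text
## 65 27 0.05 [-0.019  0.062  0.073] [ 0.81  0.41 -0.42]
to [-0.069  0.032  0.061] q [ -24.1   32.4  -48.9 -133.6  -58.8   70.9] maxstep 2.6 err 0.0 minmargin 9.4 turn deg [-0.   0.2  0.1]
to [-0.019  0.062  0.061] q [ -17.9   32.1  -43.1 -137.5  -53.6   66.9] maxstep 0.9 err 0.0 minmargin 10.1 turn deg [0. 0. 0.]
to [-0.019  0.062  0.218] q [  -4.7    6.   -28.8 -109.2  -22.6   19. ] maxstep 8.6 err 0.0 minmargin 16.2 turn deg [0. 0. 0.]
## 65 27 0.02 [-0.019  0.032  0.073] [ 0.81  0.41 -0.42]
to [-0.069  0.002  0.061] q [ -27.7   31.7  -47.4 -128.8  -57.8   68.5] maxstep 2.2 err 0.0 minmargin 10.9 turn deg [-0.   0.2  0.1]
to [-0.019  0.032  0.061] q [ -21.3   31.6  -42.1 -132.9  -53.1   64.7] maxstep 0.9 err 0.0 minmargin 11.5 turn deg [0. 0. 0.]
to [-0.019  0.032  0.218] q [  -7.4    5.5  -28.7 -104.8  -24.6   15.9] maxstep 8.2 err 0.0 minmargin 17.3 turn deg [0. 0. 0.]
## 60 30 0.03 [-0.023  0.043  0.072] [ 0.75  0.43 -0.5 ]
to [-0.073  0.013  0.06 ] q [ -22.1   24.5  -41.7 -121.4  -44.9   50.5] maxstep 1.5 err 0.0 minmargin 13.7 turn deg [-1.4  5.7  2.6]
to [-0.023  0.043  0.06
[... 836 characters left out ...]
1.9  3.8  1.7]
to [-0.022  0.043  0.06 ] q [ -18.1   27.9  -37.7 -126.6  -45.1   52.8] maxstep 0.8 err 0.0 minmargin 15.7 turn deg [0. 0. 0.]
to [-0.022  0.043  0.217] q [  0.2   4.5 -25.3 -90.  -19.1  -4.6] maxstep 9.7 err 0.0 minmargin 19.0 turn deg [0. 0. 0.]
## 65 32 0.03 [-0.021  0.044  0.073] [ 0.77  0.48 -0.42]
to [-0.071  0.014  0.061] q [ -26.2   30.4  -43.4 -122.3  -55.4   60.1] maxstep 1.4 err 0.0 minmargin 13.5 turn deg [-4.4  1.3  0.6]
to [-0.021  0.044  0.061] q [ -20.2   30.8  -38.  -125.8  -51.    56.3] maxstep 0.8 err 0.0 minmargin 15.5 turn deg [0. 0. 0.]
to [-0.021  0.044  0.218] q [ -6.8   6.4 -26.9 -99.  -28.    9.5] maxstep 7.2 err 0.0 minmargin 21.2 turn deg [0. 0. 0.]
```

```bash
python3 - <<'E'
from g3 import *
RL,n,d,c=mk(65,27,.03)
rem(c+[-.045,-.03,-.012],RL); rem(c+[0,0,-.012],RL)
E
```

```text
t 8.65 frame mm [-49.2  47.9  94. ] F [-0.28  0.87  0.12] q [ -20.2   24.8  -44.1 -131.5  -49.9   60.7]
shift [ 0.91 -0.83 -0.32] turn [-0.    0.03  0.01] shift in final axes [ 0.91 -0.83 -0.32]
t 8.65 frame mm [-49.2  47.9  94. ] F [-0.28  0.87  0.12] q [ -20.2   24.8  -44.1 -131.5  -49.9   60.7]
shift [ 0.39 -0.55  0.89] turn [-0.    0.03  0.01] shift in final axes [ 0.39 -0.56  0.9 ]
```

apply_moves(
  targets=[
    [[0.3,-0.28,-0.11],[0,0,0],0],
    [[0.3,-0.28,-0.11],[0,0,0],0],
    [[0.3,-0.27,-0.1],[0,0,0],0],
    [[0,0,0],[0,0,0],0],
  ],
)

```text
time_s: 9.05
tcp_pos: [0.6333, 0.1034, 0.0608]
eef_rot: [155.7, 62.7, 171.9]
contact_force: [0.2, -0.3, -0.4]
gripper_width: 0.0004
```

```bash
python3 - <<'E'
from g3 import *
RL,n,d,c=mk(65,27,.03)
rem(c+[0,0,-.012],RL)
E
```

```text
t 9.05 frame mm [-64.   11.6  60.8] F [ 0.21 -0.27 -0.44] q [ -27.1   31.6  -46.4 -129.1  -57.4   67.8]
shift [-0.51  0.29  1.22] turn [0.   0.04 0.02] shift in final axes [-0.52  0.29  1.21]
```

apply_moves(
  targets=[
    [[-0.1,0.06,0.24],[0,0,0],0],
    [[-0.1,0.06,0.24],[0,0,0],0],
    [[-0.1,0.06,0.24],[0,0,0],0],
    [[-0.1,0.06,0.24],[0,0,0],0],
    [[-0.1,0.06,0.24],[0,0,0],0],
  ],
)

```text
time_s: 9.55
tcp_pos: [0.6855, 0.1299, 0.0621]
eef_rot: [155.5, 62.7, 171.7]
contact_force: [-8.5, -3.5, 3.3]
gripper_width: 0.0003
```

```bash
python3 - <<'E'
from g3 import *
import cv2
RL,n,d,c=mk(65,27,.03)
rem(c+[0,0,-.012],RL)
im=r.capture('top')['img']; cv2.imwrite('pics/top6.png',cv2.resize(im[130:230,160:310],None,fx=5,fy=5,interpolation=cv2.INTER_CUBIC))
E
```

```text
t 9.55 frame mm [-16.   45.1  62.1] F [-7.93 -4.61  3.26] q [ -20.5   31.6  -41.5 -133.8  -52.9   64.6]
shift [ 0.06 -0.04 -0.09] turn [-0.01  0.05  0.01] shift in final axes [ 0.06 -0.04 -0.08]
```

View pics/top6.png

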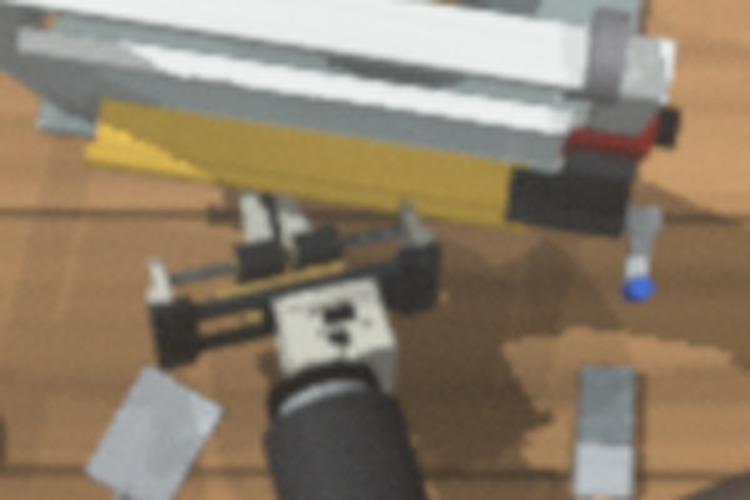

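```bash
python3 - <<'E'
from g3 import *
s=r.get_state(); R=Ro.from_euler('xyz',s['eef_rot'],degrees=True)
print('F tool',R.inv().apply(s['contact_force']).round(2),'M tool',R.inv().apply(s['moment']).round(3),'M world',s['moment'].round(3),s['joint_torque'].round(2))
E
```

```text
F tool [-1.68  4.86 -2.61] M tool [-0.15   2.618 -0.063] M world [-0.598  2.468  0.656] [ -3.27 -48.93   7.53  -2.6   -2.64   0.13]
```

apply_moves(
  targets=[
    [[0,0,-0.25],[0,0,0],0],
    [[0,0,0],[0,0,0],0],
  ],
)

```text
time_s: 9.8
tcp_pos: [0.6767, 0.1295, 0.067]
eef_rot: [155.6, 62.8, 171.9]
contact_force: [-0.3, -0.4, -0.1]
gripper_width: 0.0005
```

```bash
python3 - <<'E'
from g3 import *
s=r.get_state(); R=Ro.from_euler('xyz',s['eef_rot'],degrees=True)
print('F tool',R.inv().apply(s['contact_force']).round(2),'M tool',R.inv().apply(s['moment']).round(3))
import cv2
from h import px2w
c_=r.capture('top')
Q=[]
for v in range(160,215):
  for u in range(180,255):
    w=px2w(c_,u,v); f=RF.inv().apply(w-O)
    if w[2]>.04 and f[0]<-.03: Q.append(np.r_[u,v,R.inv().apply(w-s['tcp_pos'])*1000,f*1000])
Q=np.array(Q); 
for z in range(-120,20,6):
    m=(Q[:,4]>=z)&(Q[:,4]<z+6)
    if m.sum(): q=Q[m]; print(z,m.sum(),'x',q[:,2].min().round(),np.median(q[:,2]).round(),q[:,2].max().round(),'y',np.percentile(q[:,3],[0,10,50,90,100]).round())
m=(abs(Q[:,3])>60)&(Q[:,4]>-92); print(Q[m].round(0)[:, :].tolist()[:40])
E
```

```text
F tool [ 0.21 -0.36 -0.38] M tool [6.510e-01 2.851e+00 1.000e-03]
-120 70 x -42.0 -27.0 20.0 y [-92. -79.  17.  81.  97.]
-114 83 x -43.0 -27.0 21.0 y [-90. -27.  16.  76.  95.]
-108 85 x -44.0 -36.0 36.0 y [-85. -64.   6.  51.  90.]
-102 99 x -44.0 -35.0 -1.0 y [-87. -73.  -3.  77.  90.]
-96 48 x -43.0 -39.0 -24.0 y [-128. -123.   -9.   40.   88.]
-90 37 x -41.0 -33.0 17.0 y [-130. -122.  -83.   55.   90.]
-84 16 x -35.0 -32.0 -14.0 y [-127. -122. -107.  -95.   -4.]
-78 24 x -37.0 -30.0 -13.0 y [-108. -104.  -91.    4.   22.]
-72 34 x -36.0 -15.0 8.0 y [-95. -85. -15.  14.  21.]
-66 42 x -37.0 -17.0 6.0 y [-83. -76. -16.  13.  19.]
-60 30 x -38.0 -15.0 -8.0 y [-68. -58. -17.   8.  21.]
-54 39 x -36.0 -13.0 -8.0 y [-62. -49. -12.  14.  20.]
-48 33 x -36.0 -29.0 -9.0 y [-47. -36. -20.  10.  18.]
-42 29 x -36.0 -27.0 0.0 y [-28. -18.  -8.   7.  17.]
-36 29 x -38.0 -24.0 -8.0 y [-22. -10.   1.  11.  16.]
-30 26 x -35.0 -28.0 6.0 y [-7.  0. 11. 18. 23.]
-24 22 x -37.0 -31.0 -11.0 y [ 9. 15. 24. 33. 39.]
-18 16 x -36.0 -32.0 -24.0 y [21. 26. 40. 47. 48.]
-12 16 x -37.0 -32.0 -21.0 y [33. 
[... 1734 characters left out ...]
.0, 85.0, 2.0, -38.0, 121.0, 112.0], [186.0, 162.0, -31.0, 81.0, 3.0, -38.0, 119.0, 109.0], [187.0, 162.0, -29.0, 78.0, 4.0, -37.0, 116.0, 106.0], [188.0, 162.0, -32.0, 75.0, 1.0, -37.0, 112.0, 109.0], [189.0, 162.0, -32.0, 72.0, 0.0, -36.0, 109.0, 109.0], [190.0, 162.0, -32.0, 68.0, -1.0, -36.0, 105.0, 109.0], [191.0, 162.0, -31.0, 65.0, -1.0, -35.0, 102.0, 107.0], [192.0, 162.0, -34.0, 62.0, -4.0, -35.0, 99.0, 111.0], [184.0, 163.0, -24.0, 88.0, 6.0, -41.0, 126.0, 103.0], [185.0, 163.0, -26.0, 85.0, 4.0, -41.0, 122.0, 105.0], [186.0, 163.0, -27.0, 82.0, 2.0, -41.0, 119.0, 106.0], [187.0, 163.0, -31.0, 79.0, -1.0, -41.0, 115.0, 110.0], [188.0, 163.0, -30.0, 76.0, -2.0, -40.0, 112.0, 109.0]]
```

```bash
python3 - <<'E'
from g3 import *
import cv2
from h import px2w
c_=r.capture('top'); im=c_['img']
s=r.get_state(); R=Ro.from_euler('xyz',s['eef_rot'],degrees=True)
cv2.imwrite('pics/top7.png',cv2.resize(im[155:215,180:260],None,fx=9,fy=9,interpolation=cv2.INTER_NEAREST))
for v in range(170,186):
    print(v,[(u,tuple((R.inv().apply(px2w(c_,u,v)-s['tcp_pos'])*1000).round().astype(int))) for u in (239,240,241,242)])
E
```

```text
170 [(239, (np.int64(-31), np.int64(-81), np.int64(-72))), (240, (np.int64(-31), np.int64(-84), np.int64(-72))), (241, (np.int64(-32), np.int64(-87), np.int64(-73))), (242, (np.int64(-35), np.int64(-90), np.int64(-76)))]
171 [(239, (np.int64(-31), np.int64(-80), np.int64(-75))), (240, (np.int64(-27), np.int64(-84), np.int64(-74))), (241, (np.int64(-30), np.int64(-87), np.int64(-76))), (242, (np.int64(-29), np.int64(-90), np.int64(-77)))]
172 [(239, (np.int64(65), np.int64(-99), np.int64(-22))), (240, (np.int64(62), np.int64(-102), np.int64(-25))), (241, (np.int64(-42), np.int64(-83), np.int64(-87))), (242, (np.int64(-23), np.int64(-90), np.int64(-77)))]
173 [(239, (np.int64(64), np.int64(-98), np.int64(-27))), (240, (np.int64(-40), np.int64(-79), np.int64(-89))), (241, (np.int64(-36), np.int64(-83), np.int64(-87))), (242, (np.int64(-43), np.int64(-85), np.int64(-92)))]
174 [(239, (np.int64(67), np.int64(-97), np.int64(-29))), (240, (np.int64(-39), np.int64(-78), np.int64(-92))), (241, (np.int64(-39), np.int64(-81), np.int64(-93))), (242, (np.int64(-39), np.int64(-84), np.int64(-94)))
[... 1756 characters left out ...]
4(-76), np.int64(-124)))]
183 [(239, (np.int64(-34), np.int64(-67), np.int64(-121))), (240, (np.int64(-41), np.int64(-68), np.int64(-126))), (241, (np.int64(-40), np.int64(-72), np.int64(-126))), (242, (np.int64(-38), np.int64(-75), np.int64(-126)))]
184 [(239, (np.int64(-31), np.int64(-66), np.int64(-123))), (240, (np.int64(-37), np.int64(-68), np.int64(-127))), (241, (np.int64(-35), np.int64(-72), np.int64(-127))), (242, (np.int64(-34), np.int64(-75), np.int64(-128)))]
185 [(239, (np.int64(-29), np.int64(-66), np.int64(-126))), (240, (np.int64(-30), np.int64(-68), np.int64(-127))), (241, (np.int64(-29), np.int64(-72), np.int64(-127))), (242, (np.int64(-27), np.int64(-75), np.int64(-127)))]
```

View pics/top7.png

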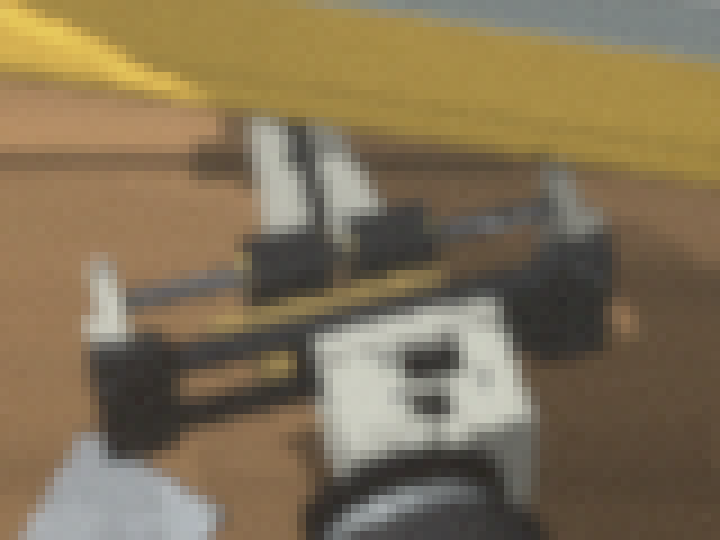

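```bash
python3 - <<'E'
from g3 import *
s=r.get_state()
for tilt,psi,y in((60,20,.0),(60,20,.05),(62,20,.02),(62,22,.05),(62,22,0.),(65,20,.02),(55,20,.02)):
    RL,n,d,c=mk(tilt,psi,y); print('##',tilt,psi,y,c.round(3),d.round(2),n.round(2))
    q=s['joints']; R0=Ro.from_euler('xyz',s['eef_rot'],degrees=True); p0=RF.inv().apply(s['tcp_pos']-O)
    for p,R in [(c+[-.045,-.02,-.012],RL),(c+[0,0,-.012],RL),(c+[0,0,.145],RL)]: q=path(q,p0,R0,p,R,8); p0,R0=p,R
E
```

```text
## 60 20 0.0 [-0.02   0.009  0.071] [ 0.81  0.3  -0.5 ] [ 0.52 -0.    0.85]
to [-0.065 -0.011  0.059] q [ -25.    26.3  -49.1 -136.3  -48.8   68.1] maxstep 1.7 err 0.0 minmargin 9.2 turn deg [7.1 4.1 1.5]
to [-0.02   0.009  0.059] q [ -20.1   27.   -43.9 -139.   -44.5   65.3] maxstep 0.7 err 0.0 minmargin 9.8 turn deg [0. 0. 0.]
to [-0.02   0.009  0.216] q [ 11.9   2.3 -27.2 -76.2  -0.2 -24.1] maxstep 26.5 err 0.0092 minmargin 0.1 turn deg [0. 0. 0.]
## 60 20 0.05 [-0.02   0.059  0.071] [ 0.81  0.3  -0.5 ] [ 0.52 -0.    0.85]
to [-0.065  0.039  0.059] q [ -18.6   27.6  -51.5 -145.4  -50.8   72.6] maxstep 2.6 err 0.0 minmargin 6.7 turn deg [7.1 4.1 1.5]
to [-0.02   0.059  0.059] q [ -14.3   28.   -45.9 -147.8  -45.9   69.9] maxstep 0.7 err 0.0 minmargin 7.4 turn deg [0. 0. 0.]
to [-0.02   0.059  0.216] q [ 11.7   3.7 -25.3 -91.2  -0.2  -9. ] maxstep 20.5 err 0.0177 minmargin 0.1 turn deg [0. 0. 0.]
## 62 20 0.02 [-0.019  0.029  0.072] [ 0.83  0.3  -0.47] [ 0.49 -0.    0.87]
to [-0.064  0.009  0.06 ] q [ -23.8   29.8  -51.8 -141.1  -55.3   74.3] maxstep 2.4 err 0.0 minmargin 6.4 turn d
[... 1394 characters left out ...]
018  0.029  0.061] q [ -20.2   33.3  -48.4 -145.3  -58.    76. ] maxstep 0.8 err 0.0 minmargin 5.1 turn deg [0. 0. 0.]
to [-0.018  0.029  0.218] q [  -8.6    5.   -32.4 -119.3  -21.5   31.4] maxstep 8.8 err 0.0 minmargin 10.9 turn deg [0. 0. 0.]
## 55 20 0.02 [-0.023  0.028  0.07 ] [ 0.77  0.28 -0.57] [ 0.6 -0.   0.8]
to [-0.068  0.008  0.058] q [ -18.2   20.6  -44.8 -134.6  -35.3   57.1] maxstep 2.6 err 0.0 minmargin 13.4 turn deg [8.1 8.9 3.3]
to [-0.023  0.028  0.058] q [ -14.2   22.5  -39.4 -136.4  -31.5   54.8] maxstep 0.7 err 0.0 minmargin 14.1 turn deg [0. 0. 0.]
to [-0.023  0.028  0.215] q [ 13.4   2.8 -26.9 -76.3  -0.2 -26.3] maxstep 25.7 err 0.0971 minmargin 0.1 turn deg [0. 0. 0.]
```

```bash
cat >> g3.py <<'E'
RL,n,d,c=mk(64,22,.0)
E
python3 - <<'E'
from g3 import *
s=r.get_state();q=s['joints']; R0=Ro.from_euler('xyz',s['eef_rot'],degrees=True); p0=RF.inv().apply(s['tcp_pos']-O)
for p,R in [(c+[-.045,-.02,-.012],RL),(c+[0,0,-.012],RL),(c+[0,0,.145],RL)]: q=path(q,p0,R0,p,R,8); p0,R0=p,R
rem(c+[-.045,-.02,-.012],RL)
E
```

```text
to [-0.064 -0.01   0.06 ] q [ -27.9   31.6  -50.3 -135.1  -58.1   73.6] maxstep 2.3 err 0.0 minmargin 8.0 turn deg [4.7 0.5 0.2]
to [-0.019  0.01   0.06 ] q [ -22.6   31.1  -45.1 -138.1  -53.3   69.8] maxstep 0.7 err 0.0 minmargin 8.6 turn deg [0. 0. 0.]
to [-0.019  0.01   0.217] q [  -7.2    4.1  -29.5 -106.8  -19.8   17.3] maxstep 9.8 err 0.0 minmargin 14.3 turn deg [0. 0. 0.]
t 9.9 frame mm [-23.6  42.9  66.8] F [-0.09 -1.3   0.01] q [ -20.9   30.7  -42.2 -133.   -52.9   64.3]
shift [ 0.6  -0.87 -1.29] turn [0.59 0.07 0.02] shift in final axes [ 0.61 -0.97 -1.21]
```

Backing out first along the tool axis, then sideways with the small turn.

apply_moves(
  targets=[
    [[0.1,0,-0.45],[0,0,0],0],
    [[0.1,0,-0.45],[0,0,0],0],
    [[0.14,-0.3,-0.2],[0.2,0.03,0],0],
    [[0.14,-0.3,-0.1],[0.2,0.03,0],0],
    [[0.13,-0.3,0],[0.2,0.03,0],0],
  ],
)

```text
time_s: 10.4
tcp_pos: [0.6305, 0.0785, 0.0606]
eef_rot: [161.1, 62.3, 172.4]
contact_force: [0.8, -0.3, -0.7]
gripper_width: 0.0006
```

```bash
python3 - <<'E'
from g3 import *
rem(c+[-.045,-.02,-.012],RL)
rem(c+[0,0,-.012],RL)
E
```

```text
t 10.4 frame mm [-63.2 -13.5  60.6] F [ 0.86 -0.23 -0.68] q [ -28.8   30.7  -49.3 -133.7  -56.8   72.4]
shift [0.01 0.09 0.02] turn [-0.05 -0.    0.03] shift in final axes [0.01 0.09 0.02]
t 10.4 frame mm [-63.2 -13.5  60.6] F [ 0.86 -0.23 -0.68] q [ -28.8   30.7  -49.3 -133.7  -56.8   72.4]
shift [-0.52  0.23  1.13] turn [-0.05 -0.    0.03] shift in final axes [-0.52  0.22  1.13]
```

apply_moves(
  targets=[
    [[-0.1,0.05,0.22],[0,0,0],0],
    [[-0.1,0.05,0.22],[0,0,0],0],
    [[-0.1,0.05,0.22],[0,0,0],0],
    [[-0.1,0.04,0.22],[0,0,0],0],
  ],
)

```text
time_s: 10.8
tcp_pos: [0.6688, 0.0905, 0.0602]
eef_rot: [160.9, 62.2, 171.9]
contact_force: [0.1, -0.7, 0.5]
gripper_width: 0.0005
```

```bash
python3 - <<'E'
from g3 import *
import cv2
rem(c+[0,0,-.012],RL); rem(c+[0,0,0],RL)
im=r.capture('top')['img']; cv2.imwrite('pics/top8.png',cv2.resize(im[140:220,180:280],None,fx=7,fy=7,interpolation=cv2.INTER_CUBIC))
E
```

```text
t 10.8 frame mm [-27.    3.8  60.2] F [ 0.2  -0.66  0.47] q [ -24.3   30.6  -45.6 -136.9  -53.2   69.7]
shift [-0.1   0.09  0.22] turn [-0.07 -0.01 -0.  ] shift in final axes [-0.1   0.09  0.23]
t 10.8 frame mm [-27.    3.8  60.2] F [ 0.2  -0.66  0.47] q [ -24.3   30.6  -45.6 -136.9  -53.2   69.7]
shift [-0.37  0.14  0.09] turn [-0.07 -0.01 -0.  ] shift in final axes [-0.37  0.13  0.09]
```

View pics/top8.png

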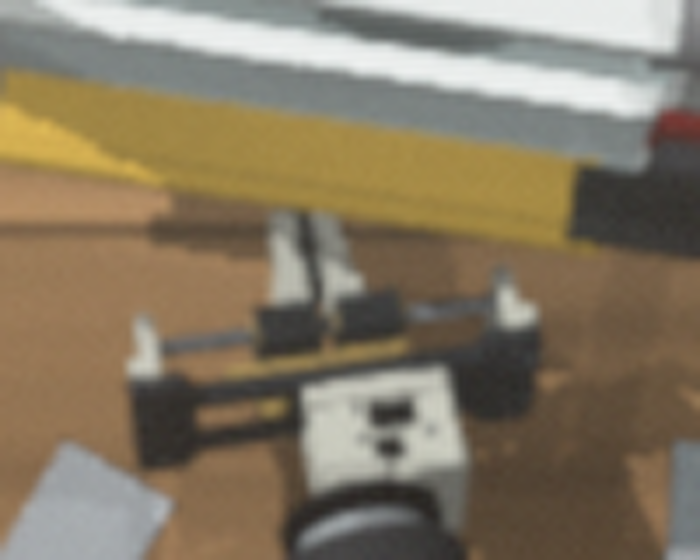

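apply_moves(
  targets=[
    [[-0.06,0.04,0.14],[0,0,0],0],
    [[-0.06,0.04,0.14],[0,0,0],0],
    [[-0.066,0.012,-0.032],[0,0,0],0],
    [[-0.066,0.012,-0.032],[0,0,0],0],
    [[-0.066,0.012,-0.032],[0,0,0],0],
  ],
)

```text
time_s: 11.35
tcp_pos: [0.6827, 0.0986, 0.0695]
eef_rot: [160.9, 62.2, 172.2]
contact_force: [-0.4, 0.2, -3.7]
gripper_width: 0.0004
```

apply_moves(
  targets=[
    [[-0.066,0.012,-0.032],[0,0,0],0],
    [[-0.066,0.012,-0.032],[0,0,0],0],
  ],
)

```text
time_s: 11.55
tcp_pos: [0.6817, 0.0985, 0.0751]
eef_rot: [161.0, 62.1, 172.2]
contact_force: [1.2, 0.6, -3.0]
gripper_width: 0.0001
```

```bash
python3 - <<'E'
from g3 import *
rem(c+[0,0,.0],RL)
R=RL; print('up 10mm in tool units',(R.inv().apply([0,0,.01])/.04).round(4))
E
```

```text
t 11.55 frame mm [-15.4  13.5  75.1] F [ 1.14  0.73 -3.03] q [ -21.8   27.5  -43.3 -136.4  -48.8   65.6]
shift [ 0.09 -0.07 -0.07] turn [-0.06 -0.02  0.01] shift in final axes [ 0.09 -0.07 -0.07]
up 10mm in tool units [-0.2213  0.0392 -0.1096]
```

```bash
python3 - <<'E'
from g3 import *
from h import px2w
c_=r.capture('top')
Q=np.array([px2w(c_,u,v) for v in range(164,174) for u in range(264,284) if c_['img'][v,u].max()<60])
F=np.array([RF.inv().apply(x-O) for x in Q]); m=abs(F[:,2]-np.median(F[:,2]))<.008
print(len(F),m.sum(),np.median(F[m],axis=0).round(4),np.percentile(F[m],[3,97],axis=0).round(3))
b=np.array([px2w(c_,u,v) for v in range(155,172) for u in range(200,255) if (lambda p:p[2]>90 and p[0]<p[2]*.6)(c_['img'][v,u].astype(int))]); print(len(b),np.percentile(b[:,2],[10,50,90]))
E
```

```text
154 154 [-0.0335 -0.166   0.2608] [[-0.045 -0.192  0.258]
 [-0.022 -0.138  0.264]]
740 [0.10932915 0.1142695  0.11746424]
```

apply_moves(
  targets=[
    [[-0.11,0.018,-0.054],[0,0,0],0],
    [[-0.11,0.018,-0.054],[0,0,0],0],
    [[-0.11,0.018,-0.054],[0,0,0],0],
    [[-0.11,0.018,-0.054],[0,0,0],0],
    [[-0.11,0.018,-0.054],[0,0,0],0],
  ],
)

```text
time_s: 12.1
tcp_pos: [0.6808, 0.0983, 0.1012]
eef_rot: [161.0, 62.0, 172.2]
contact_force: [2.3, 2.2, -3.0]
gripper_width: 0.0003
```

```bash
python3 - <<'E'
from g3 import *
rem(c+[0,0,.145],RL)
E
```

```text
t 12.1 frame mm [-16.2  13.2 101.2] F [ 2.    2.47 -3.01] q [ -20.4   22.3  -41.4 -133.2  -43.3   59. ]
shift [-2.54  0.39 -1.37] turn [-0.06 -0.04  0.  ] shift in final axes [-2.54  0.4  -1.35]
```

apply_moves(
  targets=[
    [[-0.13,0.02,-0.064],[0,0,0],0],
    [[-0.13,0.02,-0.064],[0,0,0],0],
    [[-0.13,0.02,-0.064],[0,0,0],0],
    [[-0.13,0.02,-0.064],[0,0,0],0],
    [[-0.13,0.02,-0.064],[0,0,0],0],
  ],
)

```text
time_s: 12.6
tcp_pos: [0.6805, 0.0981, 0.1333]
eef_rot: [161.1, 62.0, 172.3]
contact_force: [0.1, 0.7, -3.5]
gripper_width: 0.0004
```

apply_moves(
  targets=[
    [[-0.13,0.02,-0.064],[0,0,0],0],
    [[-0.13,0.02,-0.064],[0,0,0],0],
    [[-0.13,0.02,-0.064],[0,0,0],0],
    [[-0.13,0.02,-0.064],[0,0,0],0],
    [[-0.13,0.02,-0.064],[0,0,0],0],
  ],
)

```text
time_s: 13.1
tcp_pos: [0.6795, 0.0978, 0.1656]
eef_rot: [161.1, 62.0, 172.3]
contact_force: [0.8, 1.2, -3.8]
gripper_width: 0.0
```

```bash
python3 - <<'E'
from g3 import *
rem(c+[0,0,.137],RL)
s=r.get_state();R=Ro.from_euler('xyz',s['eef_rot'],degrees=True); print('up 10mm in tool units',(R.inv().apply([0,0,.01])/.04).round(4))
import cv2
cv2.imwrite('pics/side9.png',r.capture('side')['img'])
E
```

```text
t 13.1 frame mm [-17.4  12.5 165.6] F [ 0.6   1.29 -3.76] q [ -14.9   11.   -35.1 -121.4  -29.9   38.9]
shift [-0.95  0.12 -0.53] turn [-0.06 -0.03  0.01] shift in final axes [-0.96  0.12 -0.53]
up 10mm in tool units [-0.2208  0.038  -0.111 ]
```

View pics/side9.png

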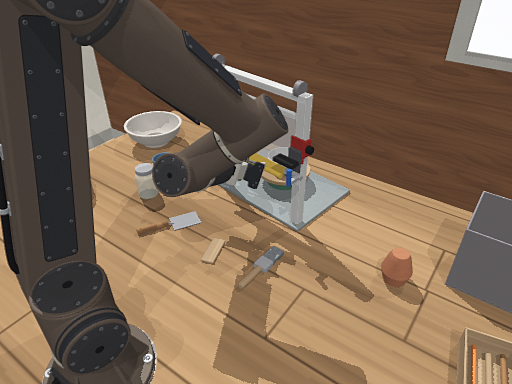

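apply_moves(
  targets=[
    [[-0.11,0.018,-0.053],[0,0,0],0],
    [[-0.11,0.018,-0.053],[0,0,0],0],
    [[-0.11,0.018,-0.053],[0,0,0],0],
    [[-0.11,0.018,-0.053],[0,0,0],0],
  ],
)

```text
time_s: 13.55
tcp_pos: [0.6787, 0.098, 0.1876]
eef_rot: [161.1, 62.1, 172.3]
contact_force: [1.1, 0.4, -3.4]
gripper_width: -0.0001
```

apply_moves(
  targets=[
    [[-0.066,0.012,-0.032],[0,0,0],0],
    [[-0.066,0.012,-0.032],[0,0,0],0],
  ],
)

```text
time_s: 13.75
tcp_pos: [0.6784, 0.0981, 0.1944]
eef_rot: [161.1, 62.1, 172.3]
contact_force: [0.1, 0.2, -4.2]
gripper_width: 0.0003
```

apply_moves(
  targets=[
    [[-0.044,0.008,-0.022],[0,0,0],0],
    [[-0.044,0.008,-0.022],[0,0,0],0],
  ],
)

```text
time_s: 13.95
tcp_pos: [0.6782, 0.0982, 0.1987]
eef_rot: [161.1, 62.1, 172.3]
contact_force: [1.9, -0.4, -3.4]
gripper_width: 0.0002
```

apply_moves(
  targets=[
    [[-0.033,0.006,-0.017],[0,0,0],0],
    [[-0.033,0.006,-0.017],[0,0,0],0],
    [[-0.033,0.006,-0.017],[0,0,0],0],
  ],
)

```text
time_s: 14.25
tcp_pos: [0.6781, 0.0982, 0.2033]
eef_rot: [161.1, 62.1, 172.3]
contact_force: [0.3, 0.8, -3.1]
gripper_width: 0.0004
```

apply_moves(
  targets=[
    [[-0.033,0.006,-0.017],[0,0,0],0],
    [[-0.033,0.006,-0.017],[0,0,0],0],
  ],
)

```text
time_s: 14.45
tcp_pos: [0.678, 0.0982, 0.2063]
eef_rot: [161.0, 62.1, 172.2]
contact_force: [-0.1, -0.7, -2.7]
gripper_width: 0.0007
```

apply_moves(
  targets=[
    [[-0.028,0.005,-0.014],[0,0,0],0],
  ],
)

```text
time_s: 14.55
tcp_pos: [0.678, 0.0982, 0.2076]
eef_rot: [161.1, 62.1, 172.2]
contact_force: [0.1, -0.6, -3.5]
gripper_width: 0.0003
```

apply_moves(
  targets=[
    [[-0.028,0.005,-0.014],[0,0,0],0],
  ],
)

```text
time_s: 14.65
tcp_pos: [0.678, 0.0982, 0.209]
eef_rot: [161.0, 62.1, 172.2]
contact_force: [0.7, 0.4, -3.2]
gripper_width: 0.0007
```

apply_moves(
  targets=[
    [[-0.026,0.005,-0.013],[0,0,0],0],
  ],
)

```text
time_s: 14.75
tcp_pos: [0.6777, 0.0983, 0.2098]
eef_rot: [161.1, 62.0, 172.3]
contact_force: [1.2, 0.0, -7.4]
gripper_width: 0.0004
```

apply_moves(
  targets=[
    [[-0.026,0.005,-0.013],[0,0,0],0],
  ],
)

```text
time_s: 14.85
tcp_pos: [0.6771, 0.0982, 0.2101]
eef_rot: [161.1, 62.0, 172.3]
contact_force: [1.8, 1.1, -7.9]
gripper_width: 0.0003
```

apply_moves(
  targets=[
    [[-0.026,0.005,-0.013],[0,0,0],0],
  ],
)

```text
time_s: 14.95
tcp_pos: [0.6765, 0.0983, 0.2104]
eef_rot: [161.2, 61.9, 172.3]
contact_force: [0.7, 0.2, -7.2]
gripper_width: 0.0003
```

apply_moves(
  targets=[
    [[0.033,-0.006,0.017],[0,0,0],0],
    [[0.1,-0.018,0.05],[0,0,0],0],
    [[0.15,-0.025,0.075],[0,0,0],0],
    [[0.15,-0.025,0.075],[0,0,0],0],
  ],
)

```text
time_s: 15.35
tcp_pos: [0.6806, 0.1003, 0.1985]
eef_rot: [160.8, 62.7, 172.3]
contact_force: [-0.5, -0.1, -0.7]
gripper_width: 0.0003
```

```bash
python3 - <<'E'
from g3 import *
from h import px2w
s=r.get_state();p=RF.inv().apply(s['tcp_pos']-O)
rem(p+[-.1,-.02,0],RL)
c_=r.capture('top'); im=c_['img']
import cv2; cv2.imwrite('pics/top10.png',cv2.resize(im[130:230,160:310],None,fx=5,fy=5,interpolation=cv2.INTER_CUBIC))
hsv=cv2.cvtColor(im,cv2.COLOR_BGR2HSV); m=(hsv[...,0]>20)&(hsv[...,0]<34)&(hsv[...,1]>150)&(hsv[...,2]>60); m[:140]=0;m[185:]=0
F=np.array([RF.inv().apply(px2w(c_,u,v)-O) for v,u in np.argwhere(m)]); print(len(F),np.percentile(F,[3,50,97],axis=0).round(4))
f=F[(F[:,0]<-.03)]; print('bar',np.percentile(f[:,2],[20,50,80]).round(4))
E
```

```text
t 15.35 frame mm [-16.6  15.1 198.5] F [-0.52 -0.2  -0.73] q [ -11.     6.7  -31.9 -114.5  -24.4   28.2]
shift [ 1.15  0.27 -2.26] turn [-0.03  0.04  0.03] shift in final axes [ 1.16  0.27 -2.25]
284 [[-0.0408 -0.1218  0.243 ]
 [-0.0306  0.0829  0.2473]
 [-0.01    0.1416  0.2515]]
bar [0.2457 0.2477 0.2495]
```

View pics/top10.png

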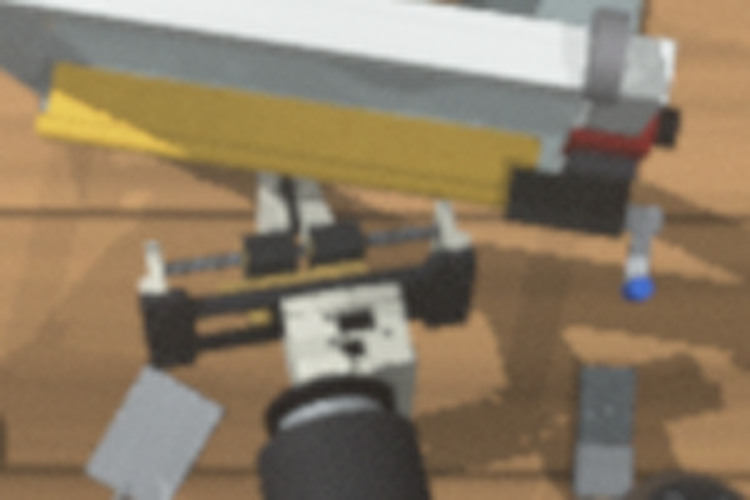

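apply_moves(
  targets=[
    [[0.23,0.05,-0.45],[0,0,0],0],
    [[0.23,0.05,-0.45],[0,0,0],0],
    [[0.23,0.05,-0.45],[0,0,0],0],
    [[0.23,0.05,-0.45],[0,0,0],0],
    [[0.23,0.05,-0.45],[0,0,0],0],
  ],
)

```text
time_s: 15.9
tcp_pos: [0.5823, 0.0929, 0.2026]
eef_rot: [160.3, 63.1, 171.7]
contact_force: [-0.3, -1.2, -0.1]
gripper_width: 0.0004
```

```bash
python3 - <<'E'
from g3 import *
s=r.get_state();q=s['joints']; R0=Ro.from_euler('xyz',s['eef_rot'],degrees=True); p0=RF.inv().apply(s['tcp_pos']-O)
q0=q.copy()
for psi in(180,0):
  q=q0;R0=Ro.from_euler('xyz',s['eef_rot'],degrees=True); p0=RF.inv().apply(s['tcp_pos']-O)
  for p,R in [(np.array([-.15,-.05,.30]),RL),(np.array([-.15,-.05,.32]),Rvert(22-180)),(np.array([-.15,-.05,.32]),Rvert(psi)),(np.array([-.088,-.275,.31]),Rvert(psi)),(np.array([-.088,-.275,.211]),Rvert(psi)),(np.array([-.088,-.19,.211]),Rvert(psi))]: q=path(q,p0,R0,p,R,10); p0,R0=p,R
rem([-.15,-.05,.30],RL)
rem([-.15,-.05,.32],Rvert(-158))
E
```

```text
to [-0.15 -0.05  0.3 ] q [  6.9 -19.4 -38.2 -68.4  -9.5 -29.3] maxstep 16.6 err 0.0802 minmargin 4.4 turn deg [-0.2  0.9  0.2]
to [-0.15 -0.05  0.32] q [  26.5    4.9   -5.1    0.   -80.  -102.5] maxstep 91.6 err 0.1593 minmargin 0.1 turn deg [ 5.6 63.8 -9. ]
to [-0.15 -0.05  0.32] q [  26.5    4.9   -5.1   -0.   -80.  -124.5] maxstep 2.2 err 0.0 minmargin 53.2 turn deg [-0. -0. 22.]
to [-0.088 -0.275  0.31 ] q [  1.5  10.4   0.2   0.  -79.8 -99.5] maxstep 2.5 err 0.0 minmargin 53.2 turn deg [0. 0. 0.]
to [-0.088 -0.275  0.211] q [  1.5  13.1  -9.4  -0.  -67.5 -99.5] maxstep 1.2 err 0.0 minmargin 48.9 turn deg [0. 0. 0.]
to [-0.088 -0.19   0.211] q [   9.9   12.3  -10.3   -0.   -67.3 -108. ] maxstep 0.9 err 0.0 minmargin 47.9 turn deg [0. 0. 0.]
to [-0.15 -0.05  0.3 ] q [  6.9 -19.4 -38.2 -68.4  -9.5 -29.3] maxstep 16.6 err 0.0802 minmargin 4.4 turn deg [-0.2  0.9  0.2]
to [-0.15 -0.05  0.32] q [  26.5    4.9   -5.1    0.   -80.  -102.5] maxstep 91.6 err 0.1593 minmargin 0.1 turn deg [ 5.6 63.8 -9. ]
to [-0.15 -0.05  0.32] q [ 26.5   4.9  -5.1   0.  -80.   55.5] maxstep 15.8 err 0.0 minmargin 53.2 turn deg [   0.    0. -158.]
to [-0.088 -0.275  0.31 ] q [  1.5  10.4   0.2   0.  -79.8  80.5] maxstep 2.5 err 0.0 minmargin 53.2 turn deg [0. 0. 0.]
to [-0.088 -0.275  0.211] q [  1.5  13.1  -9.4   0.  -67.5  80.5] maxstep 1.2 err 0.0 minmargin 48.9 turn deg [0. 0. 0.]
to [-0.088 -0.19   0.211] q [  9.9  12.3 -10.3  -0.  -67.3  72. ] maxstep 0.9 err 0.0 minmargin 47.9 turn deg [0. 0. 0.]
t 15.9 frame mm [-112.9   -6.   202.6] F [-0.12 -1.25 -0.07] q [ -14.6   -2.8  -41.1 -110.4  -27.1   25.9]
shift [-1.76 -0.39 -2.18] turn [-0.02  0.11  0.03] shift in final axes [-1.72 -0.38 -2.21]
t 15.9 frame mm [-112.9   -6.   202.6] F [-0.12 -1.25 -0.07] q [ -14.6   -2.8  -41.1 -110.4  -27.1   25.9]
shift [-2.2  -0.32 -2.4 ] turn [ 0.66  8.08 -1.12] shift in final axes [ 1.27 -0.67 -2.94]
```

```bash
python3 - <<'E'
from g3 import *
s=r.get_state();q0=s['joints']
Rs=Ro.from_euler('xyz',s['eef_rot'],degrees=True); ps=RF.inv().apply(s['tcp_pos']-O)
R45=Rlift(65,45)[0]; R45b=Rlift(60,55)[0]
for i,W in enumerate([[(np.array([-.15,-.03,.2]),R45),(np.array([-.18,0,.28]),Rvert(-135))],
  [(np.array([-.12,-.01,.2]),R45),(np.array([-.14,-.02,.3]),Rvert(-135))],
  [(np.array([-.12,-.03,.2]),R45b),(np.array([-.14,-.04,.3]),Rvert(-120))]]):
  print(i);q=q0;p0,R0=ps,Rs
  for p,R in W+[(np.array([-.15,-.05,.32]),Rvert(180)),(np.array([-.088,-.275,.31]),Rvert(180)),(np.array([-.088,-.275,.211]),Rvert(180))]: q=path(q,p0,R0,p,R,12); p0,R0=p,R
E
```

```text
0
to [-0.15 -0.03  0.2 ] q [-24.7   3.5 -33.9 -84.7 -53.2   6.4] maxstep 3.7 err 0.0 minmargin 17.7 turn deg [-20.3   5.8   3.2]
to [-0.18  0.    0.28] q [ 33.1   4.3 -10.9   0.  -74.8 -86.2] maxstep 15.9 err 0.0 minmargin 27.0 turn deg [ 13.   64.1 -20.4]
to [-0.15 -0.05  0.32] q [  26.5    4.9   -5.1   -0.   -80.  -124.5] maxstep 3.2 err 0.0 minmargin 47.8 turn deg [-0. -0. 45.]
to [-0.088 -0.275  0.31 ] q [  1.5  10.4   0.2   0.  -79.8 -99.5] maxstep 2.1 err 0.0 minmargin 53.2 turn deg [0. 0. 0.]
to [-0.088 -0.275  0.211] q [  1.5  13.1  -9.4   0.  -67.5 -99.5] maxstep 1.0 err 0.0 minmargin 48.9 turn deg [0. 0. 0.]
1
to [-0.12 -0.01  0.2 ] q [-20.8   5.4 -31.6 -86.5 -50.2   5.5] maxstep 3.6 err 0.0 minmargin 17.9 turn deg [-20.3   5.8   3.2]
to [-0.14 -0.02  0.3 ] q [ 28.5   7.   -5.2   0.  -77.8 -81.6] maxstep 15.3 err 0.0 minmargin 29.6 turn deg [ 13.   64.1 -20.4]
to [-0.15 -0.05  0.32] q [  26.5    4.9   -5.1   -0.   -80.  -124.5] maxstep 3.6 err 0.0 minmargin 53.1 turn deg [-0. -0. 45.]
to [-0.088 -0.275  0.31 ] q [  1.5  10.4   0.2   0.  -79.8 -99.5] maxstep 2.1 err 0.0 minmargin 53.2 turn deg [0. 0. 0.]
to [-0.088 -0.275  0.211] q [  1.5  13.1  -9.4   0.  -67.5 -99.5] maxstep 1.0 err 0.0 minmargin 48.9 turn deg [0. 0. 0.]
2
to [-0.12 -0.03  0.2 ] q [-19.2   7.4 -24.1 -73.  -55.9 -15.7] maxstep 7.8 err 0.0 minmargin 19.1 turn deg [-25.5  15.7   9.8]
to [-0.14 -0.04  0.3 ] q [ 26.8   6.5  -5.8   0.  -77.7 -64.8] maxstep 8.1 err 0.0 minmargin 36.4 turn deg [ 16.1  59.  -36.7]
to [-0.15 -0.05  0.32] q [  26.5    4.9   -5.1   -0.   -80.  -124.5] maxstep 5.0 err 0.0 minmargin 52.5 turn deg [ 0. -0. 60.]
to [-0.088 -0.275  0.31 ] q [  1.5  10.4   0.2   0.  -79.8 -99.5] maxstep 2.1 err 0.0 minmargin 53.2 turn deg [0. 0. 0.]
to [-0.088 -0.275  0.211] q [  1.5  13.1  -9.4  -0.  -67.5 -99.5] maxstep 1.0 err 0.0 minmargin 48.9 turn deg [0. 0. 0.]
```

apply_moves(
  targets=[
    [[0.1,0,-0.25],[-0.63,0.18,0.1],0],
    [[0.1,0,-0.25],[-0.63,0.18,0.1],0],
    [[0.1,0,-0.25],[-0.63,0.18,0.1],0],
    [[0.1,0,-0.25],[-0.63,0.18,0.1],0],
  ],
)

```text
time_s: 16.3
tcp_pos: [0.5383, 0.0823, 0.2133]
eef_rot: [139.6, 57.0, 172.1]
contact_force: [1.6, 1.2, -0.2]
gripper_width: 0.0002
```

```bash
python3 - <<'E'
from g3 import *
rem([-.15,-.03,.2],Rlift(65,45)[0])
rem([-.18,0,.28],Rvert(-135))
E
```

```text
t 16.3 frame mm [-155.   -22.6  213.3] F [ 1.42  1.39 -0.21] q [-24.2   1.5 -33.5 -83.3 -53.8   3.7]
shift [ 0.21 -0.33  0.1 ] turn [0.08 0.03 0.04] shift in final axes [ 0.21 -0.33  0.1 ]
t 16.3 frame mm [-155.   -22.6  213.3] F [ 1.42  1.39 -0.21] q [-24.2   1.5 -33.5 -83.3 -53.8   3.7]
shift [-1.06  1.36 -0.72] turn [ 1.67  8.06 -2.47] shift in final axes [ 0.04  0.84 -1.67]
```

apply_moves(
  targets=[
    [[-0.1,0.12,-0.1],[0.15,0.73,-0.22],0],
    [[-0.1,0.12,-0.1],[0.15,0.73,-0.22],0],
    [[-0.1,0.12,-0.1],[0.15,0.73,-0.22],0],
    [[-0.05,0.1,-0.15],[0.15,0.73,-0.22],0],
    [[-0.05,0.1,-0.15],[0.15,0.73,-0.22],0],
  ],
)

```text
time_s: 16.8
tcp_pos: [0.5246, 0.0759, 0.2355]
eef_rot: [164.2, 36.7, -162.3]
contact_force: [-0.8, -1.6, -2.3]
gripper_width: 0.0006
```

apply_moves(
  targets=[
    [[0,0.1,-0.15],[0.15,0.73,-0.22],0],
    [[0,0.1,-0.15],[0.15,0.73,-0.22],0],
    [[0,0.1,-0.15],[0.15,0.73,-0.22],0],
    [[0,0,-0.15],[0.15,0.73,-0.22],0],
  ],
)

```text
time_s: 17.2
tcp_pos: [0.5113, 0.0799, 0.2689]
eef_rot: [175.2, 14.9, -149.6]
contact_force: [0.2, 0.4, -1.0]
gripper_width: 0.0004
```

```bash
python3 - <<'E'
from g3 import *
rem([-.18,0,.3],Rvert(-135))
rem([-.16,-.05,.32],Rvert(180))
E
```

```text
t 17.2 frame mm [-181.4  -28.8  268.9] F [ 0.18  0.39 -0.96] q [ 25.5  -4.1 -19.7  -7.  -60.1 -81.8]
shift [-0.66  0.59 -0.58] turn [ 0.49  1.89 -0.73] shift in final axes [-0.53  0.48 -0.78]
t 17.2 frame mm [-181.4  -28.8  268.9] F [ 0.18  0.39 -0.96] q [ 25.5  -4.1 -19.7  -7.  -60.1 -81.8]
shift [-0.41 -0.64 -1.27] turn [1.2  1.59 4.86] shift in final axes [-0.54 -0.53 -1.28]
```

apply_moves(
  targets=[
    [[-0.07,-0.1,-0.25],[0.2,0.27,0.81],0],
    [[-0.07,-0.1,-0.25],[0.2,0.27,0.81],0],
    [[-0.07,-0.1,-0.25],[0.2,0.27,0.81],0],
    [[-0.07,-0.1,-0.25],[0.2,0.27,0.81],0],
    [[-0.07,-0.1,-0.25],[0.2,0.27,0.81],0],
  ],
)

```text
time_s: 17.7
tcp_pos: [0.5256, 0.0625, 0.3274]
eef_rot: [178.7, 2.0, 177.4]
contact_force: [-0.4, 0.3, 0.5]
gripper_width: 0.0006
```

```bash
python3 - <<'E'
from g3 import *
rem([-.088,-.275,.31],Rvert(180))
E
```

```text
t 17.7 frame mm [-164.8  -44.   327.4] F [-0.48  0.27  0.49] q [  27.9    1.9   -7.4   -0.2  -78.3 -120.5]
shift [-1.35 -5.94  0.34] turn [0.18 0.24 0.68] shift in final axes [-1.92 -5.77  0.43]
```

apply_moves(
  targets=[
    [[0,-0.6,0],[0.18,0.24,0.68],0],
    [[-0.2,-0.9,0.05],[0,0,0],0],
    [[-0.2,-0.9,0.05],[0,0,0],0],
    [[-0.2,-0.9,0.05],[0,0,0],0],
    [[-0.2,-0.9,0.05],[0,0,0],0],
  ],
)

```text
time_s: 18.2
tcp_pos: [0.5391, -0.1075, 0.3245]
eef_rot: [179.7, 0.3, 171.7]
contact_force: [0.0, -0.3, 0.9]
gripper_width: 0.0006
```

```bash
python3 - <<'E'
from g3 import *
rem([-.088,-.275,.31],Rvert(180))
rem([-.088,-.275,.211],Rvert(180))
E
```

```text
t 18.2 frame mm [-127.7 -210.5  324.5] F [ 0.06 -0.26  0.9 ] q [   9.     5.3   -4.1   -0.2  -80.2 -107.2]
shift [-1.   -1.61  0.36] turn [ 0.04  0.04 -0.03] shift in final axes [-0.99 -1.61  0.36]
t 18.2 frame mm [-127.7 -210.5  324.5] F [ 0.06 -0.26  0.9 ] q [   9.     5.3   -4.1   -0.2  -80.2 -107.2]
shift [-0.98 -1.62  2.83] turn [ 0.04  0.04 -0.03] shift in final axes [-0.99 -1.61  2.84]
```

apply_moves(
  targets=[
    [[-0.3,-0.8,0.1],[0,0,0],0],
    [[-0.35,-0.8,0.1],[0,0,0],0],
    [[-0.34,-0.02,0.1],[0,0,0],0],
    [[0,0,0],[0,0,0],0],
  ],
)

```text
time_s: 18.6
tcp_pos: [0.5705, -0.1835, 0.3155]
eef_rot: [179.5, 0.7, 171.3]
contact_force: [-1.2, -0.2, -0.8]
gripper_width: 0.0002
```

```bash
python3 - <<'E'
from g3 import *
from h import px2w
import cv2
rem([-.085,-.275,.211],Rvert(180))
for n in('side','top'):
    c_=r.capture(n); im=c_['img']; hsv=cv2.cvtColor(im,cv2.COLOR_BGR2HSV)
    m=(hsv[...,0]>102)&(hsv[...,0]<125)&(hsv[...,1]>130)&(hsv[...,2]>60); m[:,:270]=0;m[:,300:]=0
    F=np.array([RF.inv().apply(px2w(c_,u,v)-O) for v,u in np.argwhere(m)]); print(n,len(F),np.percentile(F,[5,50,95],axis=0).round(3).tolist() if len(F) else '')
    im=im[100:220,200:350] if n=='side' else im[130:230,200:350]
    cv2.imwrite(f'pics/{n}11.png',cv2.resize(im,None,fx=5,fy=5,interpolation=cv2.INTER_CUBIC))
E
```

```text
t 18.6 frame mm [ -85.9 -281.3  315.5] F [-1.12 -0.32 -0.76] q [  0.6  10.2   0.7  -0.4 -79.7 -99.2]
shift [0.01 0.14 2.61] turn [ 0.06  0.08 -0.08] shift in final axes [-0.02  0.16  2.61]
side 76 [[-0.086, -0.22, 0.221], [-0.082, -0.216, 0.248], [-0.075, -0.208, 0.267]]
top 0
```

View pics/side11.png

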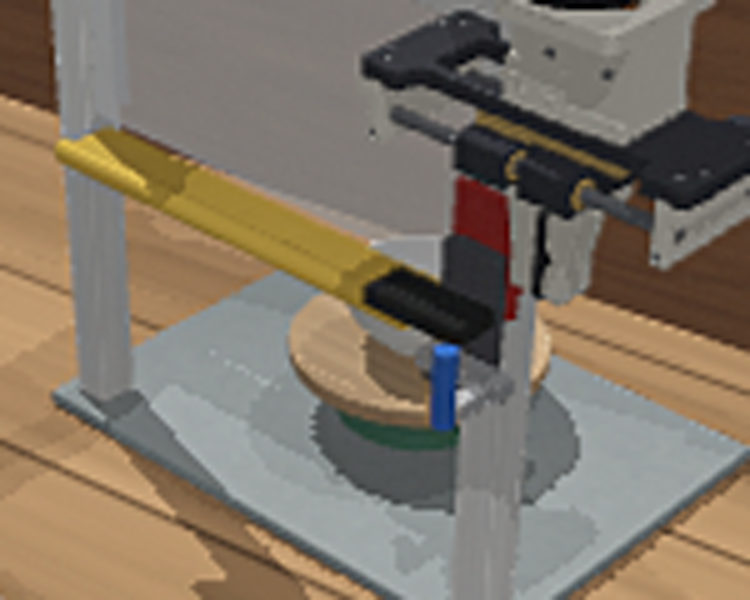

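View pics/top11.png

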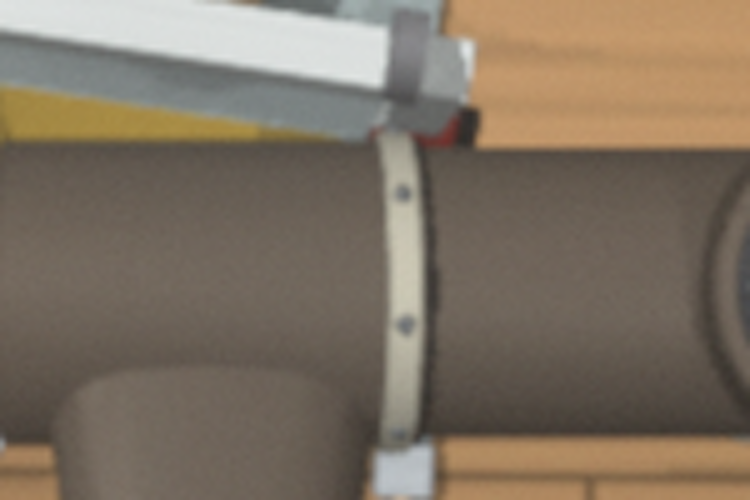

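apply_moves(
  targets=[
    [[0,0,0.5],[0,0.05,0],0],
    [[0,0,0.55],[0.05,0.05,-0.08],0],
    [[0,0,0.55],[0,0,0],0],
    [[0,0,0.55],[0,0,0],0],
    [[0,0,0.4],[0,0,0],0],
  ],
)

```text
time_s: 19.2
tcp_pos: [0.5721, -0.1771, 0.2189]
eef_rot: [179.8, 0.6, 172.4]
contact_force: [-0.0, -0.2, 0.2]
gripper_width: 0.0004
```

```bash
python3 - <<'E'
from g3 import *
import cv2
rem([-.084,-.245,.211],Rvert(180))
im=r.capture('side')['img'][100:220,200:350]
cv2.imwrite(f'pics/side12.png',cv2.resize(im,None,fx=5,fy=5,interpolation=cv2.INTER_CUBIC))
E
```

```text
t 19.2 frame mm [ -85.3 -274.8  218.9] F [ 0.01 -0.21  0.21] q [  1.4  12.7  -8.8  -0.1 -68.  -99. ]
shift [-0.04  0.74  0.2 ] turn [0.02 0.08 0.05] shift in final axes [-0.03  0.74  0.2 ]
```

View pics/side12.png

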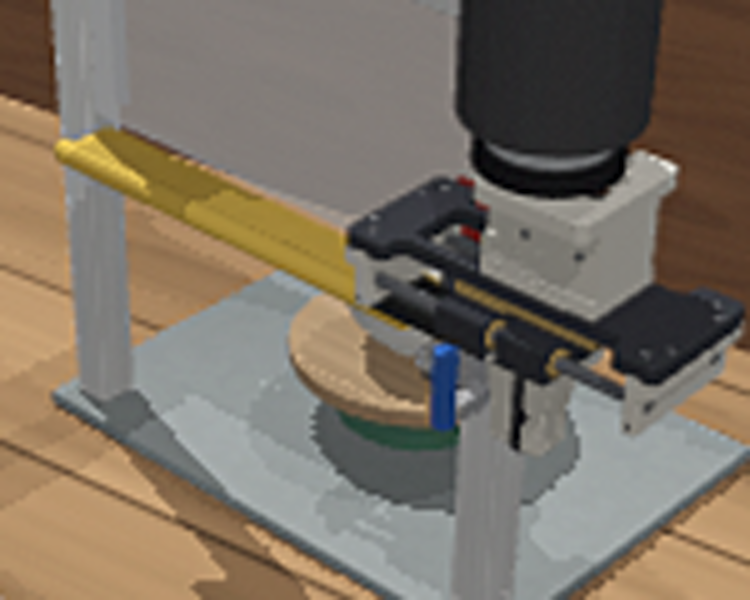

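apply_moves(
  targets=[
    [[0,0.2,0.1],[0,0.08,0.05],0],
    [[0,0.25,0],[0,0,0],0],
    [[0,0.15,0],[0,0,0],0],
    [[0,0.08,0],[0,0,0],0],
  ],
)

```text
time_s: 19.65
tcp_pos: [0.5759, -0.1455, 0.2159]
eef_rot: [179.8, -0.1, 172.1]
contact_force: [-0.2, 0.0, -0.6]
gripper_width: 0.0009
```

```bash
python3 - <<'E'
from g3 import *
rem([-.084,-.241,.215],Rvert(180))
E
```

```text
t 19.65 frame mm [ -85.9 -243.   215.9] F [-0.23 -0.   -0.62] q [   4.5   12.7   -9.    -0.3  -68.3 -102.3]
shift [-0.05  0.05  0.02] turn [ 0.03 -0.01  0.01] shift in final axes [-0.05  0.05  0.02]
```

Peg contact is close, so I'll push +y in small rows.

apply_moves(
  targets=[
    [[-0.03,0.06,0],[0,0,0],0],
    [[0,0.06,0],[0,0,0],0],
    [[0,0.06,0],[0,0,0],0],
  ],
)

```text
time_s: 19.95
tcp_pos: [0.5788, -0.1377, 0.2174]
eef_rot: [179.8, 0.1, 172.1]
contact_force: [-0.1, -1.6, -1.8]
gripper_width: 0.0004
```

apply_moves(
  targets=[
    [[0,0.07,0],[0,0,0],0],
    [[0,0.07,0],[0,0,0],0],
    [[0,0.07,0],[0,0,0],0],
  ],
)

```text
time_s: 20.25
tcp_pos: [0.5799, -0.13, 0.2174]
eef_rot: [179.8, 0.0, 172.0]
contact_force: [0.4, -3.4, -0.2]
gripper_width: 0.0001
```

```bash
python3 - <<'E'
from g3 import *
rem([-.084,-.199,.215],Rvert(180))
E
```

```text
t 20.25 frame mm [ -84.2 -227.   217.4] F [ 0.84 -3.28 -0.24] q [   6.1   12.6   -9.    -0.2  -68.3 -104. ]
shift [-0.01  0.7   0.06] turn [0.02 0.01 0.01] shift in final axes [-0.    0.7   0.06]
```

apply_moves(
  targets=[
    [[0,0.08,0.01],[0,0,0],0],
    [[0,0.08,0.01],[0,0,0],0],
    [[0,0.08,0.01],[0,0,0],0],
    [[0,0.08,0],[0,0,0],0],
    [[0,0.08,0],[0,0,0],0],
  ],
)

```text
time_s: 20.75
tcp_pos: [0.5824, -0.1134, 0.2171]
eef_rot: [179.9, 0.1, 172.0]
contact_force: [0.1, -2.7, -0.3]
gripper_width: 0.0002
```

apply_moves(
  targets=[
    [[0,0.08,0.01],[0,0,0],0],
    [[0,0.07,0.01],[0,0,0],0],
  ],
)

```text
time_s: 20.95
tcp_pos: [0.5835, -0.1068, 0.2166]
eef_rot: [179.9, 0.1, 172.0]
contact_force: [-0.8, -2.4, 4.1]
gripper_width: 0.0004
```

```bash
python3 - <<'E'
from g3 import *
rem([-.084,-.199,.215],Rvert(180))
E
```

```text
t 20.95 frame mm [ -83.8 -203.6  216.6] F [-0.46 -2.47  4.12] q [ 8.400e+00  1.250e+01 -9.300e+00 -1.000e-01 -6.810e+01 -1.064e+02]
shift [0.   0.11 0.04] turn [0.02 0.02 0.01] shift in final axes [0.   0.11 0.04]
```

apply_moves(
  targets=[
    [[0,0.05,-0.02],[0,0,0],0],
  ],
)

```text
time_s: 21.05
tcp_pos: [0.5837, -0.1044, 0.2173]
eef_rot: [179.9, 0.1, 172.1]
contact_force: [0.1, -2.3, -1.3]
gripper_width: 0.0001
```

apply_moves(
  targets=[
    [[0,0.05,0],[0,0,0],0],
  ],
)

```text
time_s: 21.15
tcp_pos: [0.584, -0.1022, 0.2171]
eef_rot: [179.9, 0.1, 172.1]
contact_force: [0.5, -2.6, 0.5]
gripper_width: 0.0006
```

apply_moves(
  targets=[
    [[0,0.05,0],[0,0,0],0],
  ],
)

```text
time_s: 21.25
tcp_pos: [0.584, -0.101, 0.2171]
eef_rot: [180.0, 0.1, 172.1]
contact_force: [-1.1, -12.1, -0.5]
gripper_width: 0.0003
```

apply_moves(
  targets=[
    [[0,0.03,0],[0,0,0],0],
  ],
)

```text
time_s: 21.35
tcp_pos: [0.5839, -0.1013, 0.2172]
eef_rot: [-179.9, 0.1, 172.0]
contact_force: [0.6, -10.0, -0.9]
gripper_width: 0.0006
```

apply_moves(
  targets=[
    [[0,-0.1,0],[0,0,0],0],
    [[0,-0.3,0],[0,0,0],0],
    [[0,-0.4,0],[0,0,0],0],
    [[0,-0.3,-0.4],[0,0,0],0],
    [[0,0,-0.8],[0,0,0],0],
  ],
)

```text
time_s: 21.85
tcp_pos: [0.5747, -0.1468, 0.2606]
eef_rot: [180.0, -0.5, 172.1]
contact_force: [0.4, 1.0, -0.3]
gripper_width: 0.0003
```

apply_moves(
  targets=[
    [[0,0,-0.8],[0,0,0],0],
    [[0.5,-0.5,-0.5],[0,0,0],0],
    [[0.9,-0.5,0],[0,0,0],0],
    [[0.9,-0.5,0],[0,0,0],0],
    [[0.9,-0.5,0],[0,0,0],0],
  ],
)

```text
time_s: 22.35
tcp_pos: [0.4371, -0.2134, 0.3174]
eef_rot: [179.9, -0.3, 172.1]
contact_force: [1.0, -0.9, 0.8]
gripper_width: 0.0005
```

```bash
python3 - <<'E'
from g3 import *
from h import px2w
import cv2
rem([-.2,-.3,.3],Rvert(180))
for n in('side','top'):
    c_=r.capture(n); im=c_['img']; hsv=cv2.cvtColor(im,cv2.COLOR_BGR2HSV)
    m=(hsv[...,0]>102)&(hsv[...,0]<125)&(hsv[...,1]>130)&(hsv[...,2]>60); m[:,:255]=0;m[:,300:]=0
    F=np.array([RF.inv().apply(px2w(c_,u,v)-O) for v,u in np.argwhere(m)]); print(n,len(F),np.percentile(F,[5,50,95],axis=0).round(3).tolist() if len(F) else '')
    y=(hsv[...,0]>20)&(hsv[...,0]<34)&(hsv[...,1]>150)&(hsv[...,2]>60); y[:120]=0;y[205:]=0;y[:,:160]=0;y[:,300:]=0
    F=np.array([RF.inv().apply(px2w(c_,u,v)-O) for v,u in np.argwhere(y)]); F=F[(F[:,0]<-.03)&(F[:,0]>-.05)]; print('bar top',len(F),np.percentile(F[:,2],[50,90]).round(4))
    cv2.imwrite(f'pics/{n}14.png',im)
    im=im[100:220,200:350] if n=='side' else im[130:230,200:350]
    cv2.imwrite(f'pics/{n}13.png',cv2.resize(im,None,fx=5,fy=5,interpolation=cv2.INTER_CUBIC))
E
```

```text
t 22.35 frame mm [-213.9 -329.6  317.4] F [ 1.1  -0.75  0.75] q [ -2.9  -0.6 -11.2  -0.1 -79.6 -95. ]
shift [-0.35  0.74  0.43] turn [ 0.01 -0.03  0.02] shift in final axes [-0.35  0.74  0.43]
side 66 [[-0.087, -0.181, 0.223], [-0.083, -0.178, 0.248], [-0.077, -0.173, 0.267]]
bar top 253 [0.245  0.2488]
top 10 [[-0.083, -0.176, 0.262], [-0.08, -0.173, 0.268], [-0.077, -0.168, 0.269]]
bar top 90 [0.2479 0.2505]
```

View pics/side13.png

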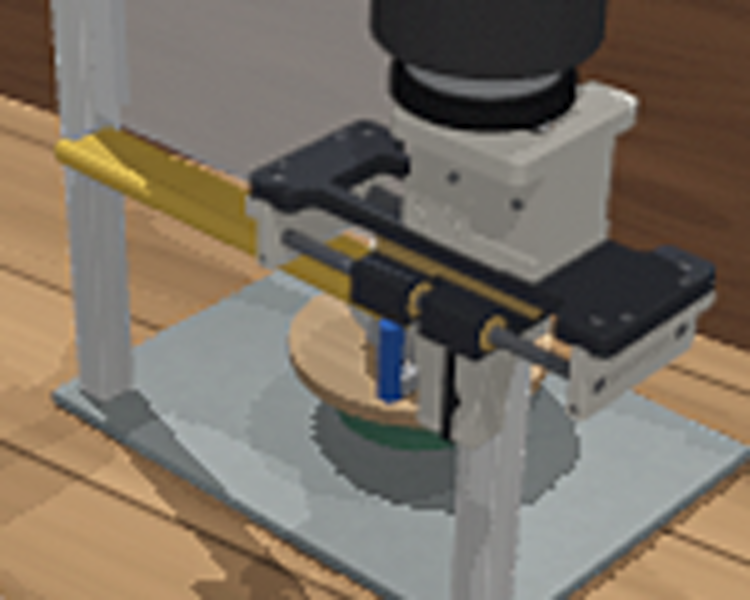

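View pics/top14.png

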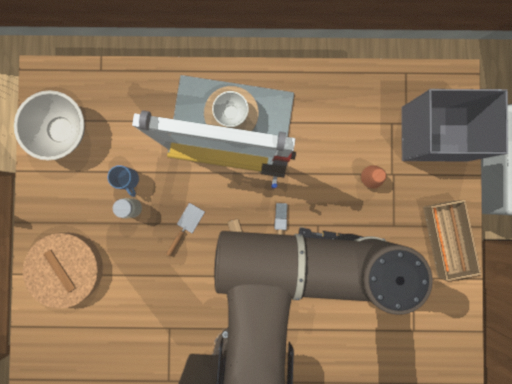

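The peg has moved about 40 mm (frame y -213 to -173 mm), and the bar top is still at about 0.249 m, level with the stop's underside. The arm is clear at z ≈ 0.32 m, and the loose objects I can see haven't moved.

```bash
python3 -c "
from plant import r
print(r.close_job())"
```

```text
the job is handed in; nothing more can be done
None
```

I raised the screen until the yellow bar met the black stop, then pushed the bolt home, and handed the job in at about 22 s of the 72 s limit.

- **Screen:** I pushed up under the bar with closed fingers at 3–4 N. Contact with the stop showed as a rise to 7–8 N, where I stopped. The last depth check put the bar top at about 0.248–0.250 m, against a stop underside of about 0.249 m, and it was the same before and after bolting.
- **Bolt:** It moved at 2–3 N and then came up firm at 10–12 N. The peg had moved about 40 mm in the top view and about 38 mm in the side view. The two differ by about the camera accuracy, and 40 mm is full travel.
- **Tool offset:** The real fingertips stand about 38 mm short of what the reported tool pose and `r.nose_length` imply. I saw this in the images and corrected for it.
- **Unplanned touch:** On one approach the robot touched the scene with about 9–10 N, most likely a gripper wing on the bar. I backed off, and the bar hadn't visibly moved.
- **Other objects:** The other items on the bench look unmoved in the last top view, though the arm partly hides the rib and brush there.

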